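# Check the warming dish with the infrared thermometer and hang it up

### The job

Pick up the handheld infrared thermometer and take a reading of the warming dish: with its nose dipped 35 to 40 degrees below level and the lens about 10 cm from the dish, point it over the rim at the middle of the dish's floor and hold it still there for a good second, without touching the dish. Then hang the thermometer by its handle on the hook of the metal stand, let go, and leave everything else on the table where it is.

Things in the scene. Friction and masses are not known exactly. Their poses are not given: they have to be found in the camera images.
- thermometer: Handheld infrared thermometer, about 300 g: white plastic, grey closed handle on top like a suitcase's; it stands on its flat underside. Origin: centre of the underside; x to its nose (lens), z up. Body 150 mm long (x), 44 wide (y), 40 high; a black lens barrel, 32 in diameter, 20 long, sticks out in front, axis 22 above the underside. Balances about its middle.
- lens (a point): Centre of the lens, at the front of the thermometer: x +95, z 22 mm in its frame; axes as the thermometer's. It looks along +x.
- handle (a point): Centre of the handle bar (x 0, z 94 mm in the thermometer's frame). Straight level bar along x, 136 mm long, 18 wide (y), 16 high, its underside 86 mm above the thermometer's underside, on a post 16 long (x) at each end, centred at x +60 and -60. The opening below the bar, 104 long (x) and 46 high, is open to both sides (along y).
- stand: Steel hook stand, immovable. Origin: underside of the base, below the post. Base 150 x 120 x 12 mm (centre 30 mm towards the hook), post 18 mm thick, 220 high; from its top one level round hook arm, 10 mm thick, axis 215 mm above the table, runs along the stand's -x for 100 mm, then turns up in a short tip. Nothing is above it. It points roughly to the robot.
- hook_seat (a point): Point on the axis of the level part of the hook arm, 55 mm from the post's axis, 215 mm above the table; where a handle should hang. The arm's top surface is 5 mm above it. Axes as the stand's (hook points to -x).
- hook_tip (a point): Upturned end of the hook: 108 mm from the post, axis end 235 mm above the table, top of the round end 240 mm above the table.
- warmer: Round black electric warming plate, immovable, 144 mm in diameter, 40 mm high; origin: centre of its underside on the table.
- dish: Shallow white ceramic dish, 124 mm across the rim, 30 mm high, standing loose on the warming plate, so its rim is 70 mm above the table. Origin: centre of its underside, z up.
- dish_in (a point): Middle of the dish's inner floor (about 5 mm above its underside): the spot to aim at.
- beaker: Bystander: glass beaker, 76 mm across, 100 mm high; origin: centre of its underside.
- bottle_a: Bystander: white plastic bottle, 54 mm across, 120 mm high; origin: centre of its underside.
- bottle_b: Bystander: white plastic bottle like the other.
- jar: Bystander: amber glass jar, 64 mm across, 60 mm high; origin: centre of its underside.
- spatula: Bystander: white spatula lying on the table.
- dropper: Bystander: small amber bottle, 38 mm across, 90 mm high; origin: centre of its underside.
Mind the look-alikes: they are no part of the job. What is shaped like the dish but blue or orange is not meant.

How it is judged (in metres and radians):
On the way:
1. The thermometer, nose dipped (25 to 50 degrees), points at the middle of the dish's floor (within 18 mm) from 60 to 160 mm and is held still for 0.8 s (x of dish_in in the frame of lens between 0.06 and 0.16 m and y of dish_in in the frame of lens between -0.018 and 0.018 m and z of dish_in in the frame of lens between -0.018 and 0.018 m and angle between thermometer's own z axis and vertical between 0.42 and 0.87 rad and linear speed of thermometer below 0.03 m/s and angular speed of thermometer below 0.2 rad/s), for 0.8 s.
At the end, for the whole second after the job is handed in: The thermometer hangs at rest by its handle: the hook arm passes through the opening under the handle bar and carries it, its underside is over 90 mm above the table and it leans less than 34 degrees (x of hook_seat in the frame of thermometer between -0.054 and 0.054 m and y of hook_seat in the frame of thermometer between -0.05 and 0.05 m and z of hook_seat in the frame of thermometer between 0.045 and 0.092 m and contact force between thermometer and stand above 1 N and height (world z) of thermometer above 0.09 m and angle between thermometer's own z axis and vertical below 0.6 rad and linear speed of thermometer below 0.03 m/s and angular speed of thermometer below 0.3 rad/s); the robot touches nothing.
It fails at once if the thermometer touches the dish (over 1 N) (contact force between thermometer and dish above 1 N).
It fails at once if the dish is moved by over 20 mm (distance of dish from where it was at the start of the episode above 0.02 m).
It fails at once if another thing on the table is moved by over 30 mm (distance of any of bottle_a, bottle_b, jar, spatula, dropper, beaker from where it was at the start of the episode above 0.03 m).
It also fails if it takes over 62 s, if anything falls off the work surface, if the arm or the gripper's body presses on something with over 40 N, if the wrist force passes 120 N, or if a joint passes its speed limit or range.

### The arm

A 6-joint arm with a two-finger parallel gripper is mounted at the origin on the work surface. World frame = base frame: x ahead of the robot, y to its left, z up, the work surface at z = 0. Lengths are in mm, angles in degrees, forces in N, time in s.
With the tool pointing down it reaches from about 225 to 875 mm from the base axis. Payload 3.4 kg.
Tool frame: the origin (TCP) lies between the finger pads; the fingertips stand 11 mm ahead of it and the grasp point (between the pads) lies 8 mm behind it; y points along the fingers, x is the direction in which the jaws open and shut, and the axes are right-handed (so a half turn about y gives the same grasp; the last joint's range is limited). The gripper opens to 85 mm and grips with 20 to 120 N. Pads are 22 mm wide; open, the fingers measure 114 mm over their backs; the gripper's body (76 mm by 85 mm) begins 54 mm behind the grasp point. The pads swing forward as they close: fully open they stand 13 mm farther back than shut.
Start: joints at [-70.015, 15.808, 86.224, -0, 77.962, -6.933], TCP at [260.313, -512.741, 204.528] pointing down, gripper open.
Joint ranges: [-165.64, 165.64], [-43.16, 119.46], [12.63, 154.43], [-67.54, 247.53], [6.08, 155.33], [-154.97, 154.97]. Speed limits (degrees/s): [147.25, 147.25, 180, 180, 180, 180].

### API

Orientations are given as [roll, pitch, yaw] about the fixed x, y, z axes, in that order (R = Rz(yaw) Ry(pitch) Rx(roll)).
In Python, from workcell import * gives the robot as it stands.
- The arm moves only by the tool step_arm, never from a script. Its arguments are lists of equal length, an entry for each row: "claw": the opening, from 0 (shut) to 1 (fully open); "travel": the shift along the tool's x, y, z in mm, a list of three; "twist": the turn about the tool's y in degrees. In form: {"claw": [claw, ...], "travel": [[x, y, z], ...], "twist": [twist, ...]}. A call has 1 to 12 rows; each row shifts and turns the commanded pose from where the row before left it, along the tool's axes as they then stand; what a row does not reach is not made up. A row lasts 1/10 s, in which the tool goes at most 50 mm and 8.59 degrees, less where a joint would pass 70% of its speed; a pose out of reach is approached as far as the arm can. A call is refused whole if a number of a shift passes 50 or a number of a turn 8.59, either way. A call with a gripper value outside its range is refused whole. The fingers move at their own pace and stop on an object; the grip force is fixed at half the most. Time passes only in rows, so rows that do not move let the fingers close. It gives the time, the measured TCP pose, the force and the opening at its end, in the units of the state.
- observe(): the state, without advancing time (a new reading comes with each control period).
- capture(name): name is "scene" or "top" or "wrist"; returns the picture (400x640x3 uint8, red, green, blue); there is no depth.
- camera_params(name): a dict with "K" (3x3 intrinsics, pixels), "k1" (the pictures are not rectified: a ray, as slopes to the right and down, at radius r is drawn at 1 + k1 r^2 times it, then the intrinsics apply), "xyz" and "rotation" of the camera in the world; the wrist camera has in their place "mount" (4x4, takes a point from camera to tool coordinates, whose origin is the TCP and whose axes are the tool frame's). Camera axes: x right, y down, z forward; pixel columns grow to the right and rows downward; lengths in mm; the calibration is good to about 2 mm. A picture is of the moment at which its call begins: read the wrist's pose just before it. camera_params takes no time and is no camera call.
- job_done(): hands the job in, once; it reports no verdict.
The state is a dict: "time_s": time; "joint_pos": joint angles; "joint_velocities": joint speeds; "joint_torque": joint torques, N m; "ee_pos": TCP position; "orientation": TCP orientation; "ft_force": force on the tool from outside, world axes, zero at the start; "moment": the same for the moment, N m; "gripper_width": opening from 0.0 (shut) to 1.0 (fully open).
Only numpy, scipy, OpenCV 4.12 (cv2) and the standard library are available. Lean on these libraries where they do the work, as an engineer would, in place of code of your own. Each camera call takes 0.05 s, during which the arm holds its last target.

## Working session

There is one attempt and no reset: what is moved stays moved. The work goes in short steps, Python scripts to look and compute and a tool call to move; the robot and the scene stay as the last step left them, time stands still between calls to the robot, and variables do not carry over. Pictures are saved under pics/ and viewed, and the job is handed in when it is done.

Besides the shell and the picture viewer there is one more tool, called after ">>>" as a command line: name --pt "numbers of a row" for each row, then --argument value for the rest. step_arm: Moves the arm, as the interface text tells. Its arguments: {"type":"object","properties":{"claw":{"type":"array"},"travel":{"type":"array"},"twist":{"type":"array"}},"required":["claw","travel","twist"]}

```bash
mkdir -p pics; ls
python3 - <<'E'
from workcell import *
import cv2,json
print(observe())
for n in ("scene","top","wrist"):
    p=camera_params(n); print(n,p)
    im=capture(n); cv2.imwrite(f"pics/{n}0.png",im[:,:,::-1])
E
```

```text
pics
{'time_s': 0.0, 'joint_pos': array([-7.00156996e+01,  1.58464441e+01,  8.62965130e+01, -1.78809000e-03,
        7.79630957e+01, -6.93134732e+00]), 'joint_velocities': array([ 0.0582871 , -0.02081568,  0.08633287, -0.01306628, -0.11320549,
       -0.00759248]), 'joint_torque': array([ 2.60993955e-03, -4.16772008e+01, -2.45804286e+01, -2.20462300e-05,
        1.08812749e-02,  2.47172164e-05]), 'ee_pos': array([ 260.08118428, -512.1468955 ,  203.64250752]), 'orientation': array([-89.98893685,   0.10548867, -63.08396761]), 'ft_force': array([-0.10452463,  0.06618092, -0.13980803]), 'moment': array([-0.02614121, -0.01625659,  0.0411601 ]), 'gripper_width': 1.0009912187024819}
scene {'K': array([[480.29931084,   0.        , 317.23055965],
       [  0.        , 480.29931084, 201.97351307],
       [  0.        ,   0.        ,   1.        ]]), 'k1': -0.0702038643760861, 'xyz': array([1147.52270491, -917.16073054, 1065.93416246]), 'rotation': array([-126.83228015,   -0.72351981,   30.40113639])}
top {'K': array([[372.20109999,   0.        , 315.19033556],
       [  0.        , 372.20109999, 199.31706072],
       [  0.        ,   0.        ,   1.        ]]), 'k1': -0.05809859901488685, 'xyz': array([ 416.41217146,  138.1330073 , 1293.48032506]), 'rotation': array([-175.22380563,   -0.26573109,  -89.00115925])}
wrist {'K': array([[294.03162397,   0.        , 320.08376781],
       [  0.        , 294.03162397, 199.45128664],
       [  0.        ,   0.        ,   1.        ]]), 'k1': -0.038770442538723394, 'mount': array([[ 9.99999541e-01, -2.56573323e-06,  9.58033049e-04,
        -2.44351064e-02],
       [-9.08611241e-04, -3.19585736e-01,  9.47556928e-01,
        -1.69992681e+02],
       [ 3.03742519e-04, -9.47557363e-01, -3.19585592e-01,
         8.25730344e+01],
       [ 0.00000000e+00,  0.00000000e+00,  0.00000000e+00,
         1.00000000e+00]])}
```

View pics/scene0.png

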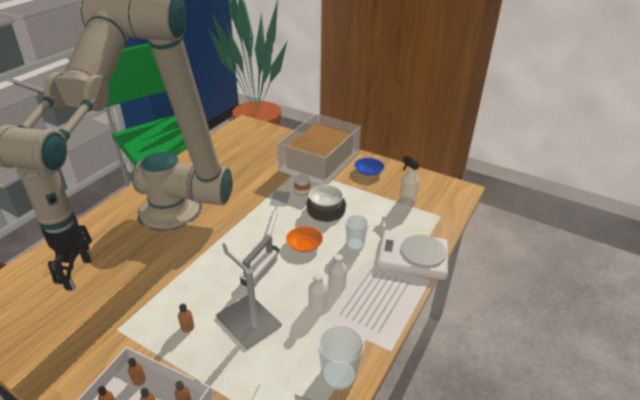

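View pics/top0.png

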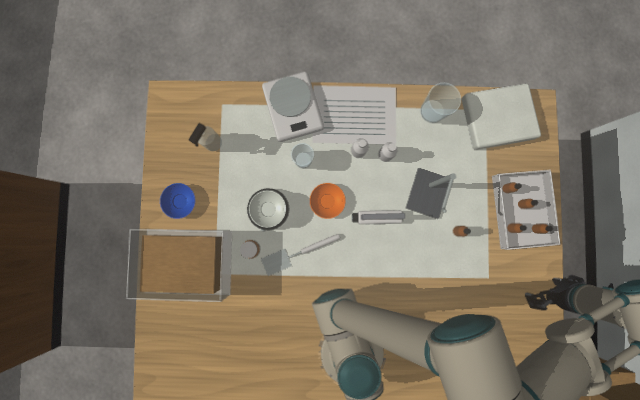

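View pics/wrist0.png

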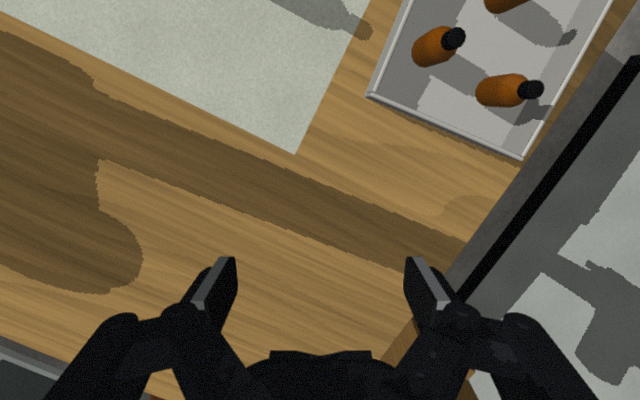

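The task needs nose pitch, but the tool can only yaw, so the pitch has to come from pivoting the thermometer in the grip. First I'll zoom in on the candidates.

Run:
```python
import cv2
t=cv2.imread('pics/top0.png'); s=cv2.imread('pics/scene0.png')
a=cv2.resize(t[130:270,220:500],None,fx=2.8,fy=2.8,interpolation=cv2.INTER_CUBIC)
b=cv2.resize(s[160:360,170:380],None,fx=3,fy=3,interpolation=cv2.INTER_CUBIC)
cv2.imwrite('pics/tc.png',a);cv2.imwrite('pics/sc.png',b)
```

```text
(no output)
```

View pics/tc.png

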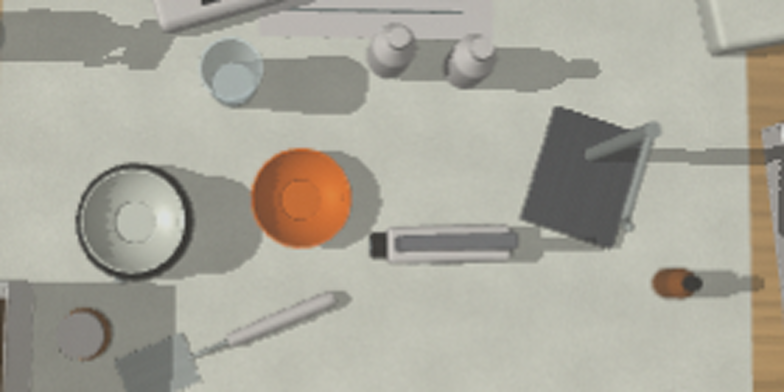

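View pics/sc.png

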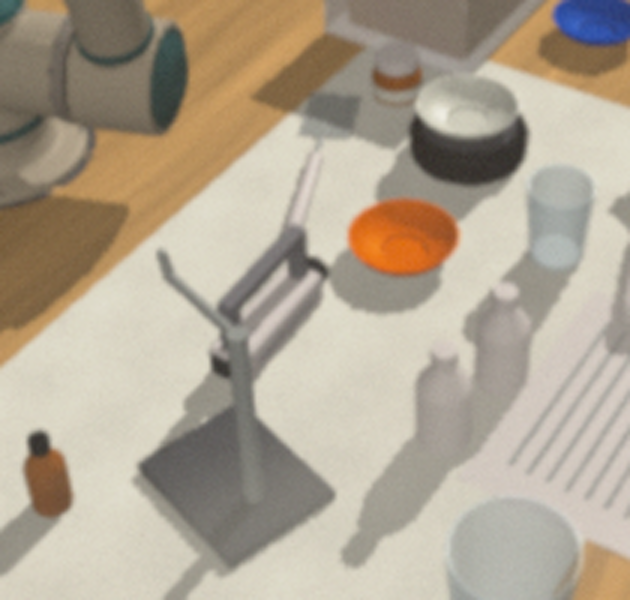

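Candidates for the thermometer: only the white body with a grey handle at top (380,216) fits. It has a black lens at the left end (355,217). The spatula (315,245) and the bottles (360,147), (388,152) are other white things.

For the dish, the white one on the black warmer is at top (268,209). The orange (328,200) and blue (178,200) ones are decoys. The stand's post top is at (454,176) and its hook tip at about (444,211).

```bash
cat > h.py <<'E'
from workcell import *
import numpy as np, cv2
from scipy.spatial.transform import Rotation as R
def Rm(o): return R.from_euler('xyz',o,degrees=True).as_matrix()
def cam(n,st=None):
    p=camera_params(n)
    if n=='wrist':
        T=Rm(st['orientation']); M=p['mount']
        return p['K'],p['k1'],T@M[:3,:3],np.array(st['ee_pos'])+T@M[:3,3]
    return p['K'],p['k1'],Rm(p['rotation']),np.array(p['xyz'])
def ray(c,px):
    K,k1,Rr,t=c
    u=cv2.undistortPoints(np.array([[px]],float),K,np.array([k1,0,0,0,0.]))[0,0]
    return t, Rr@np.array([u[0],u[1],1.])
def onz(c,px,z):
    t,d=ray(c,px); return t+d*(z-t[2])/d[2]
def tri(*cp):
    A=0;b=0
    for c,px in cp:
        t,d=ray(c,px); d=d/np.linalg.norm(d); P=np.eye(3)-np.outer(d,d); A=A+P;b=b+P@t
    return np.linalg.solve(A,b)
def proj(c,X):
    K,k1,Rr,t=c
    v,_=cv2.projectPoints((Rr.T@(np.atleast_2d(X)-t).T).T.copy(),np.zeros(3),np.zeros(3),K,np.array([k1,0,0,0,0.]));return v[:,0]
E
python3 - <<'E'
from h import *
np.set_printoptions(precision=1,suppress=True)
T=cam('top');S=cam('scene')
tc=lambda x,y:(220+x/2.8-.3,130+y/2.8-.3)
sc=lambda x,y:(170+x/3-.3,160+y/3-.3)
print('posttop',tri((T,tc(655,128)),(S,sc(237,328))), onz(T,tc(655,128),215))
print('tip',tri((T,tc(628,228)),(S,sc(162,255))),onz(T,tc(628,228),235))
print('foot',tri((T,tc(590,155)),(S,sc(253,497))))
# dish rim
im=cv2.imread('pics/top0.png');hsv=cv2.cvtColor(im,cv2.COLOR_BGR2HSV)
print('rim center z70',onz(T,tc(134,221),70))
for n,p in dict(barL=(397,243),barR=(517,240)).items(): print(n,onz(T,tc(*p),102))
print('bar scene',[onz(S,sc(*p),102) for p in ((230,305),(296,238))])
print('lens',onz(T,tc(371,245),22))
for n,p,z in (('orange',(302,198),30),('drop',(680,283),60),('beaker',(235,70),60),('ba',(398,40),110),('bb',(480,50),110),('jar',(82,333),60)): print(n,onz(T,tc(*p),z))
E
```

```text
posttop [ 583.4 -268.8  225. ] [ 584.7 -272.9  215. ]
tip [ 478.4 -236.3  231.3] [ 477.5 -235.6  235. ]
foot [ 581.4 -268.7    7.3]
rim center z70 [485.2 290.5  70. ]
barL [463.5 -15.  102. ]
barR [ 469.2 -153.2  102. ]
bar scene [array([ 476.9, -152.3,  102. ]), array([475. , -39.7, 102. ])]
lens [463.7   6.5  22. ]
orange [519.1  91.9  30. ]
drop [ 422.9 -359.8   60. ]
beaker [669.4 175.7  60. ]
ba [697.9 -13.6 110. ]
bb [ 688.2 -108.9  110. ]
jar [352.6 349.5  60. ]
```

>>> step_arm --claw '[1, 1, 1, 1, 1, 1, 1, 1, 1, 1]' --pt "0 -10 0" --pt "0 -10 0" --pt "0 -10 0" --pt "0 -10 0" --pt "0 -10 0" --pt "0 -10 0" --pt "0 -10 0" --pt "0 -10 0" --pt "0 -10 0" --pt "0 -10 0" --twist '[-6.5, -6.5, -6.5, -6.5, -6.5, -6.5, -6.5, -6.5, -6.5, -6.5]'

```text
time_s: 1.15
ee_pos: [260.2, -512.5, 304.5]
orientation: [-90.0, 0.0, 2.2]
ft_force: [0.6, -0.6, 0.3]
gripper_width: 1.003
```

>>> step_arm --claw '[1, 1, 1, 1, 1, 1, 1, 1, 1, 1, 1, 1]' --pt "18 0 33" --pt "18 0 33" --pt "18 0 33" --pt "18 0 33" --pt "18 0 33" --pt "18 0 33" --pt "18 0 33" --pt "18 0 33" --pt "18 0 33" --pt "18 0 33" --pt "18 0 33" --pt "18 0 33" --twist '[0, 0, 0, 0, 0, 0, 0, 0, 0, 0, 0, 0]'

```text
time_s: 2.35
ee_pos: [463.2, -108.2, 304.3]
orientation: [-90.0, 0.0, 1.9]
ft_force: [0.9, -0.6, 0.1]
gripper_width: 1.0
```

Run:
```python
from h import *
s=observe();im=capture('wrist');print(s['ee_pos'],s['orientation'],s['joint_pos'])
cv2.imwrite('pics/w1.png',im[:,:,::-1])
np.save('w1.npy',np.r_[s['ee_pos'],s['orientation']])
```

```text
[ 463.20885147 -108.20748326  304.32076155] [-9.00057591e+01  1.09336407e-02  1.91393508e+00] [-2.15299176e+01  4.63155341e+00  8.65162240e+01 -9.63554802e-03
  8.88599624e+01 -2.34436609e+01]
```

View pics/w1.png

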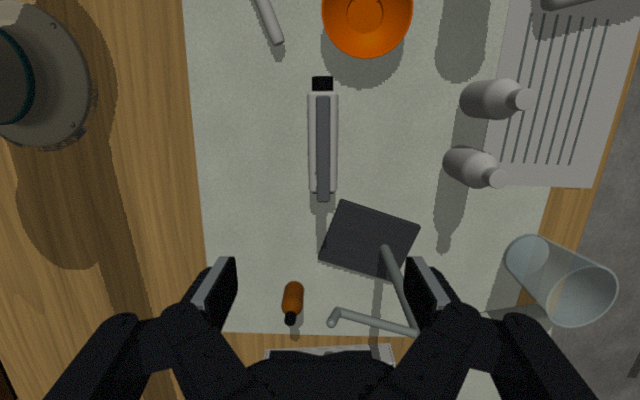

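Run:
```python
from h import *
w=cv2.imread('pics/w1.png')
cv2.imwrite('pics/w1c.png',cv2.resize(w[65:345,270:470],None,fx=3,fy=2.1) if 0 else cv2.resize(w[65:215,280:370],None,fx=4,fy=4,interpolation=cv2.INTER_CUBIC))
cv2.imwrite('pics/w1d.png',cv2.resize(w[195:340,300:440],None,fx=4,fy=4,interpolation=cv2.INTER_CUBIC))
```

```text
(no output)
```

View pics/w1c.png

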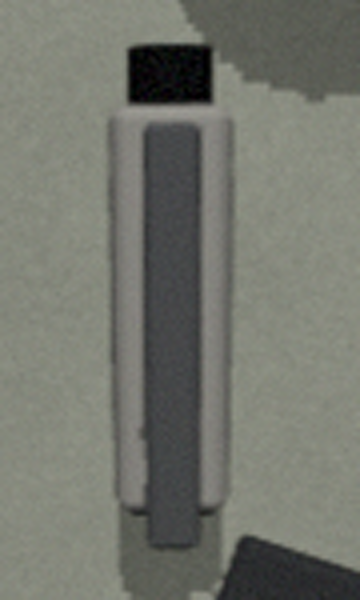

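View pics/w1d.png

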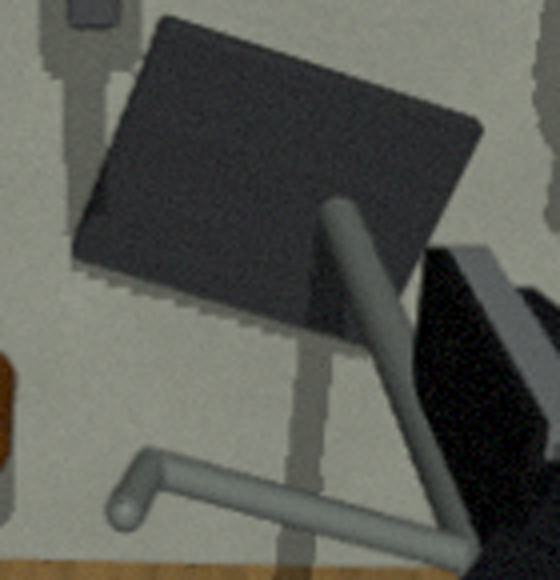

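Run:
```python
from h import *
np.set_printoptions(precision=1,suppress=True)
v=np.load('w1.npy');W=cam('wrist',dict(ee_pos=v[:3],orientation=v[3:]));T=cam('top');S=cam('scene')
c=lambda x,y:(280+(x+.5)/4-.5,65+(y+.5)/4-.5); d=lambda x,y:(300+(x+.5)/4-.5,195+(y+.5)/4-.5)
f,b=onz(W,c(172,122),102),onz(W,c(173,547),100)
print('bar',f,b,(f+b)/2,np.linalg.norm(f-b),np.degrees(np.arctan2(*(f-b)[[1,0]])))
print('lens',onz(W,c(171,45),34))
print('bodyfront',onz(W,c(113,108),40),onz(W,c(233,108),40))
cs=[onz(W,d(*p),12) for p in ((163,14),(485,125),(371,357),(73,260))]
print(cs)
for i in range(4): e=cs[(i+1)%4]-cs[i];print(np.linalg.norm(e),np.degrees(np.arctan2(e[1],e[0])))
print('basecentre',sum(cs)/4)
tip=d(125,512); print('tip',onz(W,tip,238)); el=d(155,468);post=d(460,555)
print('elbow',onz(W,el,215),'post',onz(W,post,215))
tc=lambda x,y:(220+(x)/2.8-.3,130+y/2.8-.3)
print('tip tri',tri((W,tip),(T,tc(628,228)),(S,(170+162/3-.3,160+255/3-.3))))
```

```text
bar [463.8 -19.7 102. ] [ 469.  -155.1  100. ] [466.4 -87.4 101. ] 135.47720255644242 92.23468254967919
lens [463.1   6.9  34. ]
bodyfront [443.6 -14.7  40. ] [485.4 -13.3  40. ]
[array([ 499.8, -178.8,   12. ]), array([ 641.3, -224.5,   12. ]), array([ 605.6, -342.7,   12. ]), array([ 466.2, -295.9,   12. ])]
148.69433713382563 -17.884313220904286
123.52142220056945 -106.82084721064409
147.0901992761498 161.42619826781154
121.79282108614971 73.95415517781876
basecentre [ 553.2 -260.5   12. ]
tip [ 478.6 -235.   238. ]
elbow [ 487.7 -240.3  215. ] post [ 574.7 -268.   215. ]
tip tri [ 478.9 -237.2  233.1]
```

>>> step_arm --claw '[1, 1, 1, 1, 1, 1, 1, 1, 1, 1]' --pt "2 25 -15" --pt "2 25 -14" --pt "0 25 0" --pt "0 25 0" --pt "0 25 0" --pt "0 25 0" --pt "0 25 0" --pt "0 25 0" --pt "0 18 0" --pt "0 0 0" --twist '[-0.3, 0, 0, 0, 0, 0, 0, 0, 0, 0]'

```text
time_s: 3.4
ee_pos: [465.6, -137.7, 84.0]
orientation: [-89.8, 0.3, 2.2]
ft_force: [-0.1, -0.2, 0.7]
gripper_width: 1.003
```

Run:
```python
from h import *
s=observe();im=capture('wrist');print(s['ee_pos'],s['orientation'],s['ft_force'])
cv2.imwrite('pics/w2.png',im[:,:,::-1])
```

```text
[ 465.57733069 -137.70667631   84.02988185] [-89.84010742   0.32877112   2.21176394] [-0.06923591 -0.21165229  0.70607501]
```

View pics/w2.png

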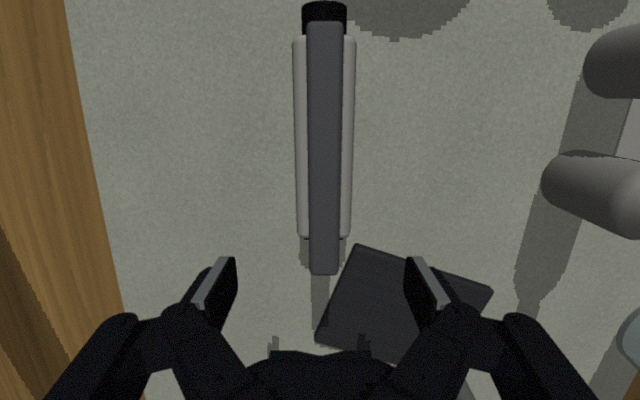

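Run:
```python
from h import *
np.set_printoptions(precision=1,suppress=True)
s=observe();W=cam('wrist',s)
print(proj(W,[s['ee_pos'],s['ee_pos']+[0,0,8]]))
print('bar end',onz(W,(323.5,274),102), 'front',onz(W,(325,22),102))
```

```text
[[319.7 236.5]
 [319.6 242.2]]
bar end [ 469.9 -155.2  102. ] front [464.9 -20.9 102. ]
```

>>> step_arm --claw '[1, 0.5, 0.3, 0.22, 0.2, 0.2, 0.2, 0.2, 0.2]' --pt "3 -2 0" --pt "0 0 0" --pt "0 0 0" --pt "0 0 0" --pt "0 0 0" --pt "0 0 0" --pt "0 0 0" --pt "0 0 0" --pt "0 0 0" --twist '[0, 0, 0, 0, 0, 0, 0, 0, 0]'

```text
time_s: 4.35
ee_pos: [470.9, -138.4, 88.4]
orientation: [-90.0, 0.0, 2.2]
ft_force: [0.1, -0.5, -0.7]
gripper_width: 0.202
```

>>> step_arm --claw '[0.2, 0.2, 0.2, 0.2, 0.2]' --pt "0 -5 0" --pt "0 -5 0" --pt "0 -5 0" --pt "0 -5 0" --pt "0 0 0" --twist '[0, 0, 0, 0, 0]'

```text
time_s: 4.85
ee_pos: [471.7, -138.8, 109.5]
orientation: [-90.1, -0.1, 2.2]
ft_force: [1.1, 0.5, 0.1]
gripper_width: 0.2
```

Run:
```python
from h import *
s=observe();im=capture('wrist');print(s['ee_pos'],s['orientation'],s['ft_force'],s['moment'],s['gripper_width'])
cv2.imwrite('pics/w3.png',im[:,:,::-1])
```

```text
[ 471.68034377 -138.76420149  109.50652023] [-90.05590704  -0.10749825   2.21694595] [1.06768107 0.50460068 0.09732523] [ 0.01003601 -0.00941632 -0.01622243] 0.19972207752462037
```

View pics/w3.png

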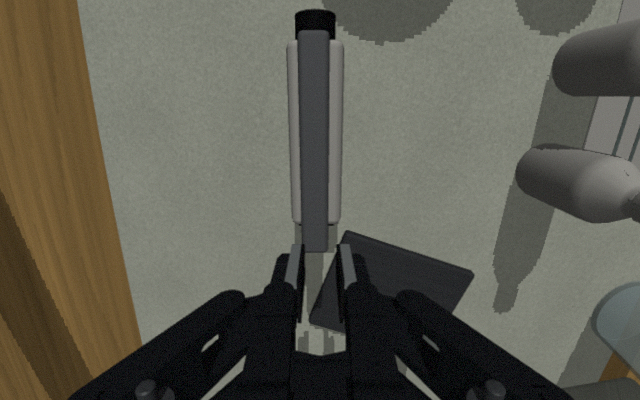

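Run:
```python
from h import *
np.set_printoptions(precision=1,suppress=True)
s=observe();W=cam('wrist',s);Rr=Rm(s['orientation'])
for q in ([0,11,11],[0,11,0],[0,11,-11],[0,-8,0],[0,-8,11],[0,-8,-11],[8.5,11,11],[-8.5,11,11]):print(q,proj(W,s['ee_pos']+Rr@np.array(q,float)))
print('bar end',onz(W,(313.5,250),102), 'front',onz(W,(315,32),102))
im=cv2.imread('pics/w3.png');cv2.imwrite('pics/w3c.png',cv2.resize(im[200:350,240:400],None,fx=4,fy=4,interpolation=cv2.INTER_CUBIC))
```

```text
[0, 11, 11] [[319.7 214.1]]
[0, 11, 0] [[319.7 229.3]]
[0, 11, -11] [[319.7 244. ]]
[0, -8, 0] [[319.7 242.3]]
[0, -8, 11] [[319.6 225.8]]
[0, -8, -11] [[319.7 258.1]]
[8.5, 11, 11] [[332.5 214.1]]
[-8.5, 11, 11] [[306.8 214.1]]
bar end [ 467.7 -152.3  102. ] front [464.3 -21.  102. ]
```

View pics/w3c.png

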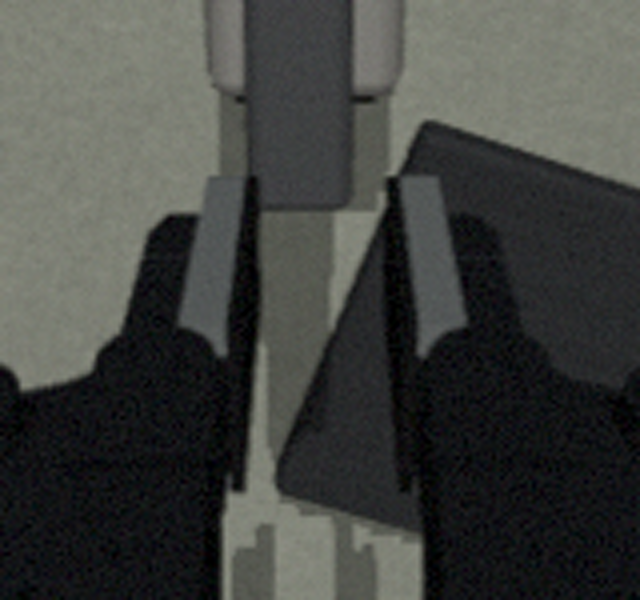

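Run:
```python
from h import *
np.set_printoptions(precision=1,suppress=True)
s=observe();im=capture('scene')[:,:,::-1];S=cam('scene');Rr=Rm(s['orientation'])
for q in ([0,11,0],[0,0,0],[0,-8,0],[0,-40,0]):print(q,proj(S,s['ee_pos']+Rr@np.array(q,float)))
cv2.imwrite('pics/s3.png',cv2.resize(im[180:320,180:340],None,fx=4.2,fy=4.2,interpolation=cv2.INTER_CUBIC))
```

```text
[0, 11, 0] [[247.8 258.9]]
[0, 0, 0] [[247.5 256.1]]
[0, -8, 0] [[247.3 254. ]]
[0, -40, 0] [[246.4 245.8]]
```

View pics/s3.png

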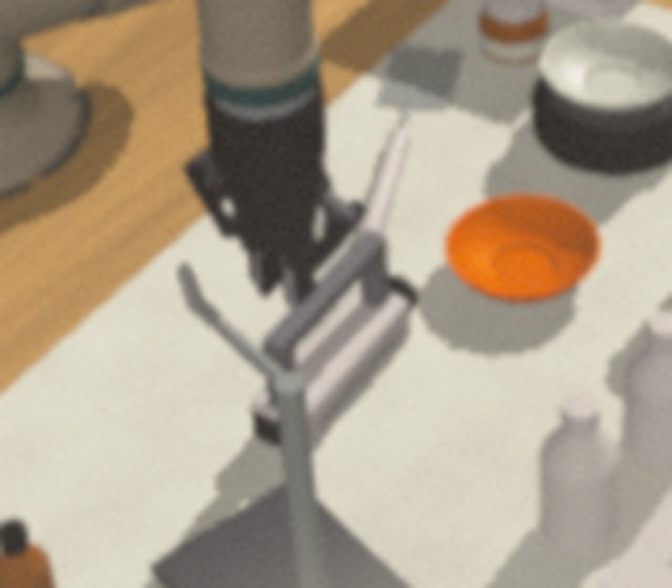

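>>> step_arm --claw '[0.5, 0.6, 0.6, 0.6, 0.6, 0.6]' --pt "-3 0 0" --pt "0 0 0" --pt "0 13 0" --pt "0 13 0" --pt "0 13 0" --pt "0 12 0" --twist '[0, 0, 0, 0, 0, 0]'

```text
time_s: 5.55
ee_pos: [467.7, -138.5, 56.8]
orientation: [-90.0, 0.0, 2.2]
ft_force: [-0.5, -0.5, -0.5]
gripper_width: 0.604
```

>>> step_arm --claw '[0.4, 0.3, 0.2, 0.2, 0.2, 0.2, 0.2]' --pt "0 0 0" --pt "0 0 0" --pt "0 0 0" --pt "0 0 0" --pt "0 0 0" --pt "0 0 0" --pt "0 0 0" --twist '[0, 0, 0, 0, 0, 0, 0]'

```text
time_s: 6.25
ee_pos: [468.2, -138.8, 57.9]
orientation: [-90.0, -0.0, 2.2]
ft_force: [-1.0, -0.7, 2.6]
gripper_width: 0.207
```

Run:
```python
from h import *
s=observe();im=capture('wrist');print(s['ee_pos'],s['orientation'],s['ft_force'],s['moment'],s['gripper_width'])
cv2.imwrite('pics/w4.png',im[:,:,::-1])
```

```text
[ 468.22363174 -138.81587348   57.93887884] [-9.00381482e+01 -3.94526941e-02  2.22676142e+00] [-1.01338272 -0.66225438  2.64728836] [-0.09032617  0.15649613  0.13158868] 0.2073170572824987
```

View pics/w4.png

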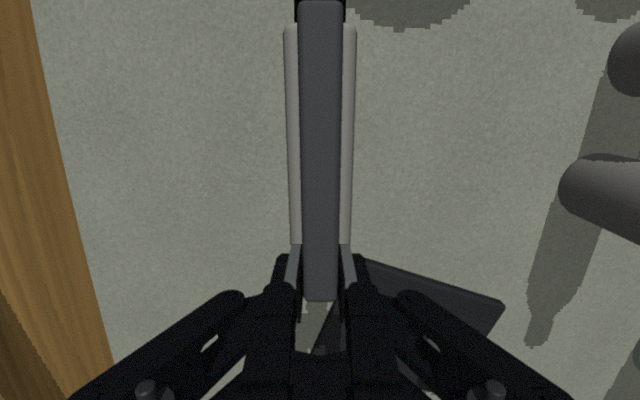

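>>> step_arm --claw '[0.2, 0.2, 0.2, 0.2, 0.2]' --pt "0 -10 0" --pt "0 -15 0" --pt "0 -15 0" --pt "0 -10 0" --pt "0 0 0" --twist '[0, 0, 0, 0, 0]'

```text
time_s: 6.8
ee_pos: [469.0, -139.0, 108.9]
orientation: [-90.1, -0.2, 2.2]
ft_force: [-1.0, 0.5, -2.6]
gripper_width: 0.206
```

Run:
```python
from h import *
s=observe();im=capture('wrist');print(s['ee_pos'],s['orientation'],s['ft_force'],s['moment'],s['gripper_width'])
cv2.imwrite('pics/w5.png',im[:,:,::-1])
im=capture('scene')[:,:,::-1]
cv2.imwrite('pics/s5.png',cv2.resize(im[180:320,180:340],None,fx=4.2,fy=4.2,interpolation=cv2.INTER_CUBIC))
```

```text
[ 468.98714618 -138.96433816  108.87619517] [-90.08269866  -0.16095817   2.21767385] [-0.96019932  0.53668448 -2.62410278] [-0.1631884  -0.00490742 -0.01766078] 0.20648329416889463
```

View pics/w5.png

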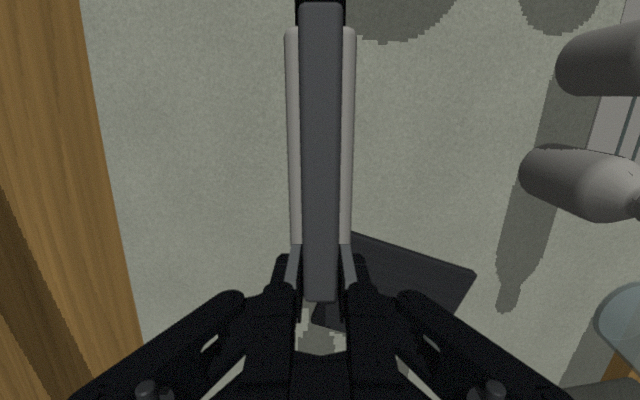

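View pics/s5.png

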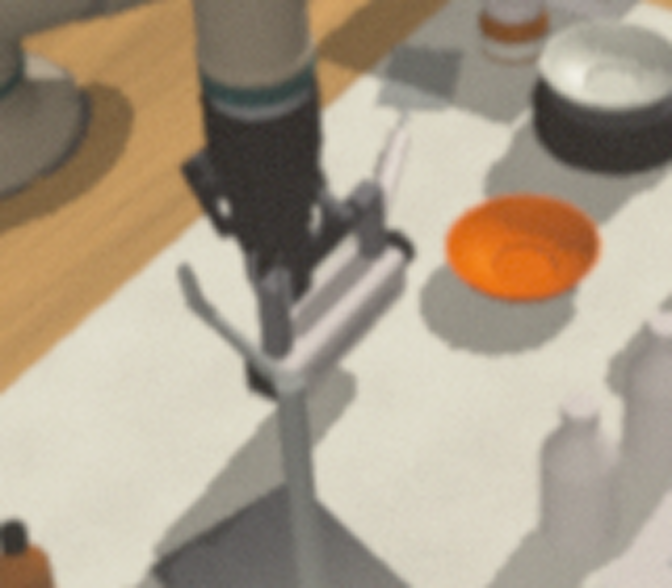

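>>> step_arm --claw '[0.2, 0.2, 0.202, 0.203, 0.204, 0.205]' --pt "0 -8 0" --pt "0 -6 0" --pt "0 0 0" --pt "0 0 0" --pt "0 0 0" --pt "0 0 0" --twist '[0, 0, 0, 0, 0, 0]'

```text
time_s: 7.5
ee_pos: [467.8, -138.5, 121.3]
orientation: [-90.0, 0.0, 2.2]
ft_force: [0.2, -1.1, -3.6]
gripper_width: 0.205
```

```bash
cat > snap.py <<'E'
from h import *
import sys
n=sys.argv[1]
s=observe();im=capture('wrist')[:,:,::-1]
np.set_printoptions(precision=3,suppress=True)
print(s['time_s'],s['ee_pos'],s['orientation'],s['ft_force'],s['moment'],s['gripper_width'])
np.save(n+'.npy',np.r_[s['ee_pos'],s['orientation']])
cv2.imwrite(f'pics/{n}w.png',im)
cv2.imwrite(f'pics/{n}.png',im[::2,::2] if 0 else cv2.resize(im,None,fx=.625,fy=.625,interpolation=cv2.INTER_AREA))
E
python3 snap.py a1
```

```text
7.5 [ 467.775 -138.472  121.258] [-89.989   0.029   2.216] [ 0.23  -1.147 -3.623] [-0.21  -0.012 -0.002] 0.20475681689915481
```

View pics/a1.png

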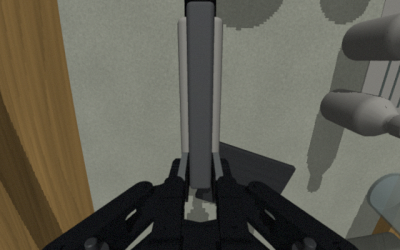

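>>> step_arm --claw '[0.207, 0.208, 0.209, 0.21]' --pt "0 0 0" --pt "0 0 0" --pt "0 0 0" --pt "0 0 0" --twist '[0, 0, 0, 0]'

```text
time_s: 7.95
ee_pos: [469.0, -140.0, 122.5]
orientation: [-90.2, -0.1, 2.3]
ft_force: [-0.2, -3.4, 3.3]
gripper_width: 0.207
```

```bash
python3 snap.py a2
```

```text
7.95 [ 469.032 -140.     122.477] [-90.183  -0.125   2.253] [-0.158 -3.432  3.317] [-0.532  0.027  0.023] 0.20732181923297835
```

View pics/a2.png

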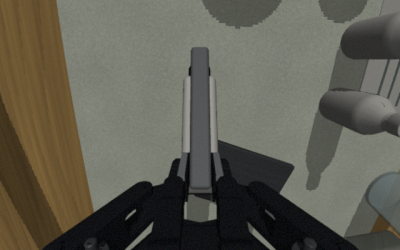

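It pivoted nose-down as planned. Now I'll tighten the grip and lift.

>>> step_arm --claw '[0.15, 0.1, 0.1, 0.1, 0.1, 0.1, 0.1]' --pt "0 0 0" --pt "0 0 0" --pt "0 -10 0" --pt "0 -20 0" --pt "0 -25 0" --pt "0 -15 0" --pt "0 0 0" --twist '[0, 0, 0, 0, 0, 0, 0]'

```text
time_s: 8.7
ee_pos: [469.1, -138.3, 193.4]
orientation: [-90.0, -0.2, 2.2]
ft_force: [0.1, 0.6, -3.6]
gripper_width: 0.189
```

```bash
python3 snap.py a3
python3 - <<'E'
from h import *
for n in ('scene','top'):
    im=capture(n)[:,:,::-1]; cv2.imwrite(f'pics/{n}a3.png',im)
im=cv2.imread('pics/scenea3.png')
cv2.imwrite('pics/s6.png',cv2.resize(im[160:300,180:340],None,fx=4.2,fy=4.2,interpolation=cv2.INTER_CUBIC))
E
```

```text
8.7 [ 469.114 -138.266  193.42 ] [-90.018  -0.215   2.21 ] [ 0.143  0.596 -3.586] [-0.021 -0.017  0.011] 0.18860825981460136
```

View pics/a3w.png

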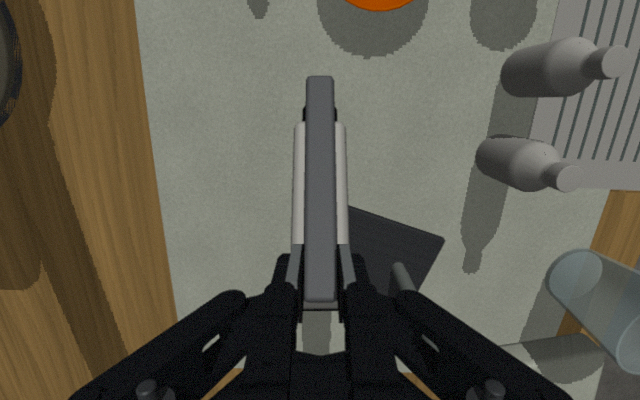

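View pics/s6.png

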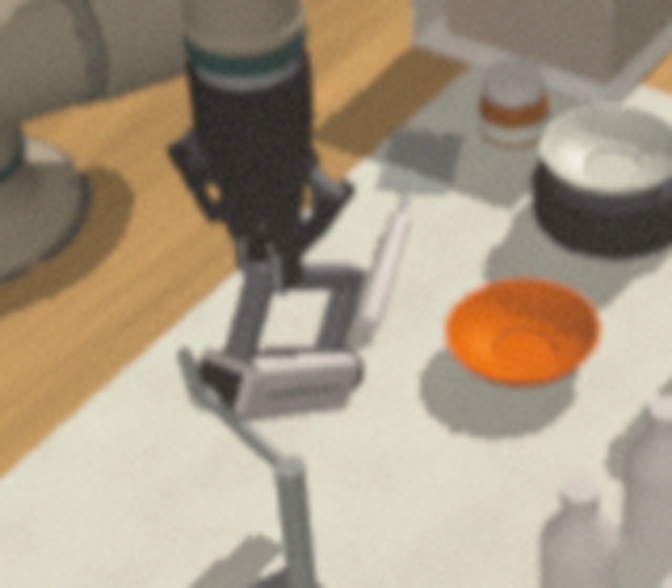

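Run:
```python
from h import *
im=cv2.imread('pics/a3w.png');cv2.imwrite('pics/a3c.png',cv2.resize(im[65:185,270:370],None,fx=5,fy=5,interpolation=cv2.INTER_CUBIC))
cv2.imwrite('pics/a3d.png',cv2.resize(im[230:330,270:370],None,fx=5,fy=5,interpolation=cv2.INTER_CUBIC))
```

```text
(no output)
```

View pics/a3c.png

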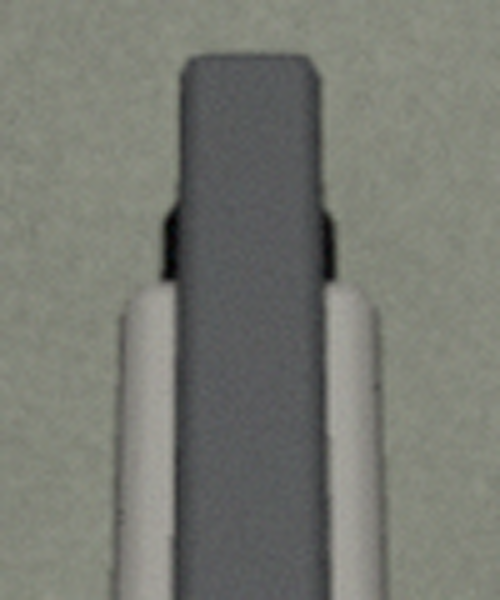

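View pics/a3d.png

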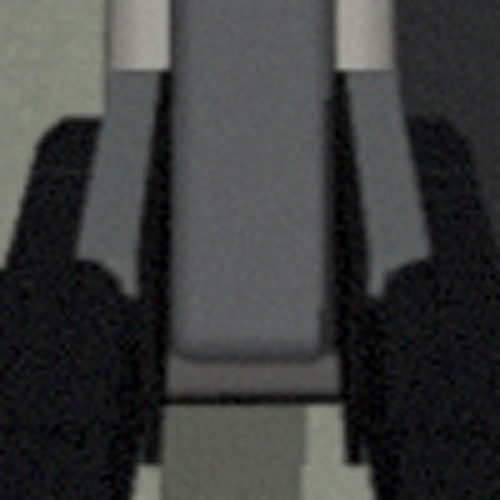

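```bash
cat > fit.py <<'E'
from h import *
from scipy.optimize import least_squares
p=camera_params('wrist');M=p['mount']
def tool_pts(v,P):
    ty,tz,th=v; c,s=np.cos(th),np.sin(th);P=np.array(P,float)
    return np.c_[-P[:,1],ty+P[:,0]*s-P[:,2]*c,tz+P[:,0]*c+P[:,2]*s]
def rows(v,P):
    X=tool_pts(v,P)
    return proj((p['K'],p['k1'],M[:3,:3],M[:3,3]),X)
def fit(P,r,w=None):
    f=lambda v:(rows(v,P)[:,1]-np.array(r))*(1 if w is None else np.array(w))
    return least_squares(f,[60,40,.6],x_scale=[10,10,.1])
E
python3 - <<'E'
from fit import *
P=[(68,0,102),(-68,0,102),(75,15,40),(95,12,32.6)]
a=fit(P,[76.3,301,122,106.5]);v=a.x
print(v[:2],np.degrees(v[2]),a.fun)
print('grip bar centre x=-50:',tool_pts(v,[(-50,0,94),(95,0,22)]))
im=[(68,9,102),(-68,9,102),(75,22,40)]
print(rows(v,im))
a=fit(P[:3],[76.3,301,122]);print(a.x,np.degrees(a.x[2]))
E
```

```text
[ 73.03179786 -18.52771052] 37.10731453004389 [ 0.05534334  0.02932491 -0.5110115   0.41063349]
grip bar centre x=-50: [[ -0.         -32.09934239  -1.69193466]
 [ -0.         112.80107715  70.50826212]]
[[305.60692262  76.36124053]
 [301.40385176 301.02325833]
 [293.68346268 121.50010214]]
[ 72.08278805 -18.81962633   0.65579805] 37.57446066322365
```

Run:
```python
from h import *
np.set_printoptions(precision=1,suppress=True)
for n,box in (('top',(235,170,305,240)),('scene',(295,180,355,230))):
    im=cv2.imread(f'pics/{n}0.png');x0,y0,x1,y1=box
    cv2.imwrite(f'pics/d{n}.png',cv2.resize(im[y0:y1,x0:x1],None,fx=8,fy=8,interpolation=cv2.INTER_CUBIC))
im=cv2.imread('pics/top0.png')[170:240,235:305]
g=cv2.cvtColor(im,cv2.COLOR_BGR2GRAY)
m=(g<75).astype(np.uint8)
cnts,_=cv2.findContours(m,cv2.RETR_EXTERNAL,cv2.CHAIN_APPROX_NONE);c=max(cnts,key=cv2.contourArea)
e=cv2.fitEllipse(c);print(e);C=cam('top');px=(e[0][0]+235,e[0][1]+170);print('warmer',onz(C,px,40),'r',e[1][0]/2*(1293-40)/372)
inner,_=cv2.findContours(1-m,cv2.RETR_LIST,cv2.CHAIN_APPROX_NONE)
for c in inner:
    if 500<cv2.contourArea(c)<2500:
        e=cv2.fitEllipse(c);px=(e[0][0]+235,e[0][1]+170);print('rim',e,onz(C,px,70),e[1][0]/2*1223/372)
```

```text
((32.314720153808594, 38.60020446777344), (39.36671447753906, 39.91740036010742), 28.51825714111328)
warmer [486.9 295.1  40. ] r 66.29905005424253
```

View pics/dtop.png

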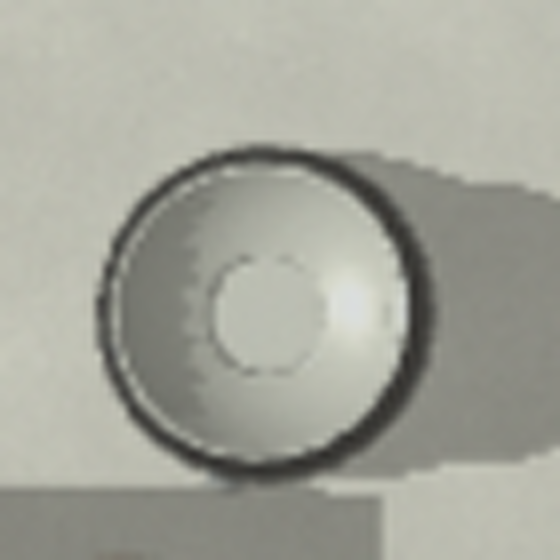

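View pics/dscene.png

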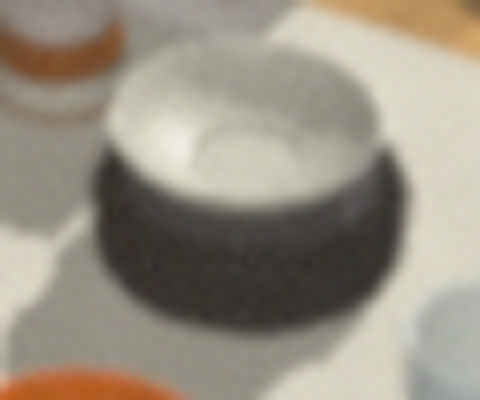

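Run:
```python
from h import *
np.set_printoptions(precision=1,suppress=True)
T=cam('top');S=cam('scene')
a=(268/8+235-.45,314/8+170-.45);b=(247/8+295-.45,158/8+180-.45)
print('floor',onz(T,a,45),onz(S,b,45),tri((T,a),(S,b)))
print('rim',onz(T,(264/8+235-.45,314/8+170-.45),70),onz(S,(243/8+295-.45,124/8+180-.45),70))
D=np.array([485,291,45.])
s=observe();Rr=Rm([-90,0,s['orientation'][2]])
tgt=D-Rr@np.array([.5,173.1,150.3]);print(tgt,s['ee_pos'],Rr.T@(tgt-s['ee_pos']))
```

```text
floor [486. 292.  45.] [485.7 294.1  45. ] [486.3 292.1  46.5]
rim [484.6 290.5  70. ] [488.  285.5  70. ]
[490.3 140.8 218.1] [ 467.  -137.7  190.4] [ 34.1 -27.7 277.4]
```

>>> step_arm --claw '[0.1, 0.1, 0.1, 0.1, 0.1, 0.1, 0.1, 0.1, 0.1, 0.1, 0.1, 0.1]' --pt "0 -15 0" --pt "0 -25 5" --pt "0 -20 15" --pt "3 0 25" --pt "5 0 30" --pt "5 0 30" --pt "5 0 30" --pt "5 0 30" --pt "5 0 30" --pt "5 0 28" --pt "4 0 25" --pt "3 0 18" --twist '[0, 0, 0, 0, 0, 0, 0, 0, 0, 0, 0, 0]'

```text
time_s: 10.05
ee_pos: [496.6, 130.7, 249.7]
orientation: [-90.0, 0.2, 2.3]
ft_force: [0.4, 0.3, -3.3]
gripper_width: 0.195
```

>>> step_arm --claw '[0.1, 0.1, 0.1, 0.1, 0.1, 0.1]' --pt "0 0 8" --pt "0 0 3" --pt "0 10 0" --pt "0 10 0" --pt "0 5 0" --pt "0 0 0" --twist '[0, 0, 0, 0, 0, 0]'

```text
time_s: 10.65
ee_pos: [496.3, 138.9, 225.0]
orientation: [-90.0, 0.2, 2.2]
ft_force: [-0.3, -0.0, -2.3]
gripper_width: 0.189
```

```bash
python3 snap.py b1
python3 - <<'E'
from h import *
for n in ('scene','top'):
    im=capture(n)[:,:,::-1]; cv2.imwrite(f'pics/{n}b1.png',im)
im=cv2.imread('pics/sceneb1.png')
cv2.imwrite('pics/s7.png',cv2.resize(im[110:260,220:400],None,fx=4,fy=4,interpolation=cv2.INTER_CUBIC))
im=cv2.imread('pics/topb1.png')
cv2.imwrite('pics/t7.png',cv2.resize(im[150:270,230:390],None,fx=4,fy=4,interpolation=cv2.INTER_CUBIC))
E
```

```text
10.65 [496.251 138.936 225.034] [-90.032   0.17    2.156] [-0.295 -0.023 -2.318] [ 0.002 -0.027 -0.005] 0.18872903773103913
```

View pics/b1w.png

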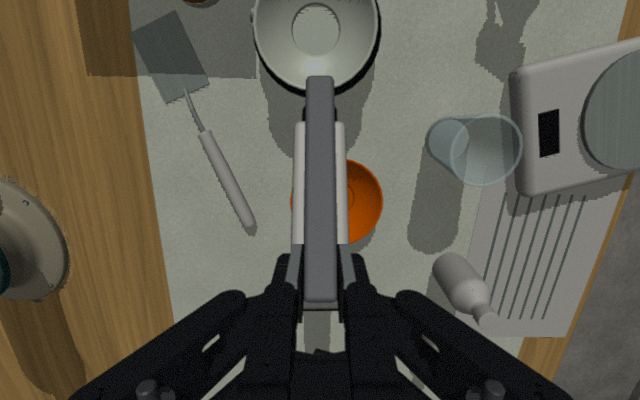

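View pics/s7.png

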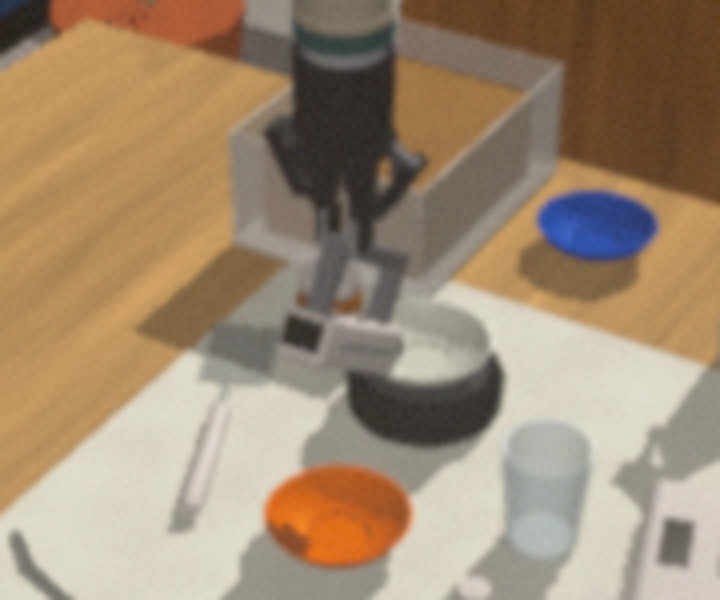

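Run:
```python
from h import *
np.set_printoptions(precision=1,suppress=True)
v=np.load('b1.npy');W=cam('wrist',dict(ee_pos=v[:3],orientation=v[3:]))
X=onz(W,(316,30.5),45);print('floor by wrist',X)
Rr=Rm(v[3:])
lens=v[:3]+Rr@np.array([.5,112.8,70.5]);th=np.radians(37.1)
A=np.c_[Rr@[0,np.sin(th),np.cos(th)],Rr@[-1,0,0],Rr@[0,-np.cos(th),np.sin(th)]]
for D in (X,np.array([486,292,45.])): print('dish_in in lens frame',A.T@(D-lens), 'tool needed',Rr.T@(D-Rr@[.5,173.1,150.3]-v[:3]))
im=cv2.imread('pics/b1w.png');cv2.imwrite('pics/b1c.png',cv2.resize(im[0:130,240:400],None,fx=4.5,fy=4.5,interpolation=cv2.INTER_CUBIC))
```

```text
floor by wrist [486.1 292.3  45. ]
dish_in in lens frame [106.9   4.4  -3.4] tool needed [-4.4  6.9  3.4]
dish_in in lens frame [106.7   4.5  -3.5] tool needed [-4.5  6.9  3.1]
```

View pics/b1c.png

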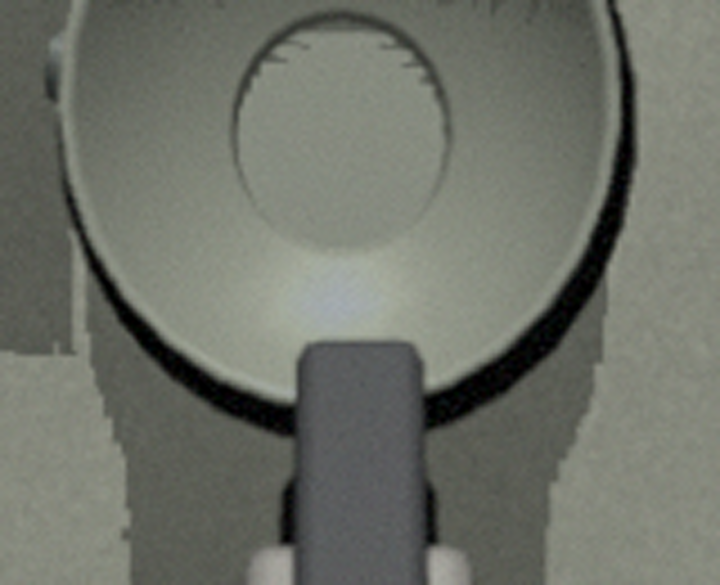

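>>> step_arm --claw '[0.1, 0.1, 0.1, 0.1, 0.1, 0.1, 0.1, 0.1, 0.1, 0.1, 0.1, 0.1]' --pt "-2 3 1" --pt "-2 3 2" --pt "-0.5 1 0" --pt "0 0 0" --pt "0 0 0" --pt "0 0 0" --pt "0 0 0" --pt "0 0 0" --pt "0 0 0" --pt "0 0 0" --pt "0 0 0" --pt "0 0 0" --twist '[0, 0, 0, 0, 0, 0, 0, 0, 0, 0, 0, 0]'

```text
time_s: 12.0
ee_pos: [492.6, 142.6, 219.5]
orientation: [-90.0, -0.0, 2.2]
ft_force: [0.2, 0.0, -3.7]
gripper_width: 0.19
```

>>> step_arm --claw '[0.1, 0.1, 0.1, 0.1, 0.1, 0.1, 0.1, 0.1]' --pt "0 0 0" --pt "0 0 0" --pt "0 0 0" --pt "0 0 0" --pt "0 0 0" --pt "0 0 0" --pt "0 0 0" --pt "0 0 0" --twist '[0, 0, 0, 0, 0, 0, 0, 0]'

```text
time_s: 12.8
ee_pos: [492.6, 142.6, 219.5]
orientation: [-90.0, -0.0, 2.2]
ft_force: [0.6, -0.4, -3.9]
gripper_width: 0.194
```

```bash
python3 snap.py b2
python3 - <<'E'
from h import *
np.set_printoptions(precision=1,suppress=True)
v=np.load('b2.npy');Rr=Rm(v[3:])
lens=v[:3]+Rr@np.array([.5,112.8,70.5]);th=np.radians(37.1)
A=np.c_[Rr@[0,np.sin(th),np.cos(th)],Rr@[-1,0,0],Rr@[0,-np.cos(th),np.sin(th)]]
print(A.T@(np.array([486,292,45.])-lens))
im=cv2.imread('pics/b2w.png');cv2.imwrite('pics/b2c.png',cv2.resize(im[0:320,240:400],None,fx=1.8,fy=1.8))
E
```

```text
12.8 [492.627 142.591 219.462] [-90.005  -0.001   2.216] [ 0.592 -0.354 -3.854] [ 0.003 -0.022 -0.02 ] 0.1941534839107933
[100.3   1.3  -1.5]
```

View pics/b2c.png

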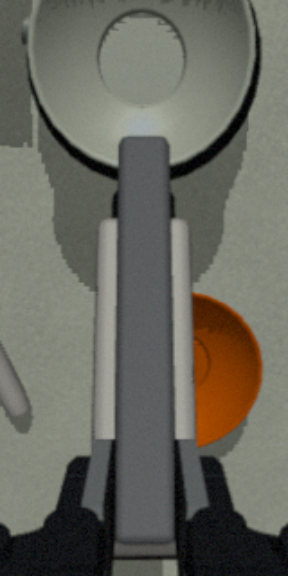

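>>> step_arm --claw '[0.1, 0.1, 0.1, 0.1, 0.1, 0.1, 0.1, 0.1, 0.1, 0.1, 0.1, 0.1]' --pt "0 -12 -4" --pt "0 -16 -10" --pt "0 -12 -15" --pt "-4 0 -25" --pt "-5 0 -30" --pt "-5 0 -30" --pt "-5 0 -30" --pt "-5 0 -30" --pt "-5 0 -30" --pt "-3 0 -30" --pt "-2 0 -26" --pt "-1 0 -16" --twist '[0, 0, 0, 0, 0, 0, 0, 0, 0, 0, 0, 0]'

```text
time_s: 14.05
ee_pos: [468.0, -137.6, 260.5]
orientation: [-90.1, -0.1, 2.1]
ft_force: [-0.2, -0.1, -3.1]
gripper_width: 0.191
```

>>> step_arm --claw '[0.1, 0.1, 0.1, 0.1, 0.1, 0.1, 0.1]' --pt "0 0 -4" --pt "0 20 0" --pt "0 30 0" --pt "0 30 0" --pt "0 30 0" --pt "0 15 0" --pt "0 0 0" --twist '[0, 0, 0, 0, 0, 0, 0]'

```text
time_s: 14.75
ee_pos: [466.6, -137.3, 132.7]
orientation: [-89.8, 0.3, 2.2]
ft_force: [-0.7, 0.5, -2.8]
gripper_width: 0.191
```

```bash
python3 snap.py c1
```

```text
14.75 [ 466.589 -137.346  132.718] [-89.846   0.267   2.235] [-0.654  0.515 -2.78 ] [ 0.017  0.043 -0.02 ] 0.1912295216044335
```

View pics/c1.png

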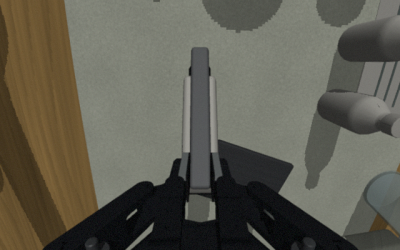

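>>> step_arm --claw '[0.2, 0.2, 0.203, 0.203, 0.203, 0.203]' --pt "0 5 0" --pt "0 5 0" --pt "0 5 0" --pt "0 5 0" --pt "0 5 0" --pt "0 0 0" --twist '[0, 0, 0, 0, 0, 0]'

```text
time_s: 15.4
ee_pos: [474.3, -146.2, 115.7]
orientation: [-90.9, -0.7, 2.4]
ft_force: [-1.7, -11.3, 22.5]
gripper_width: 0.202
```

```bash
python3 snap.py c2
```

```text
15.4 [ 474.324 -146.217  115.704] [-90.946  -0.72    2.4  ] [ -1.737 -11.295  22.482] [-1.783  0.621  0.21 ] 0.2022954360888706
```

View pics/c2.png

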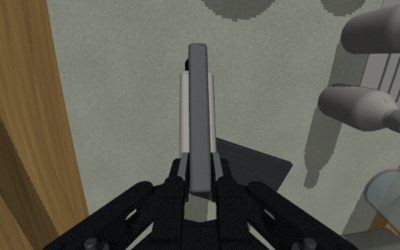

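>>> step_arm --claw '[0.206, 0.208, 0.209, 0.21]' --pt "0 0 0" --pt "0 0 0" --pt "0 0 0" --pt "0 0 0" --twist '[0, 0, 0, 0]'

```text
time_s: 15.85
ee_pos: [474.4, -145.7, 115.6]
orientation: [-90.9, -0.8, 2.4]
ft_force: [-0.5, -10.9, 19.4]
gripper_width: 0.211
```

```bash
python3 snap.py c3
```

```text
15.85 [ 474.379 -145.652  115.588] [-90.88   -0.753   2.355] [ -0.518 -10.896  19.423] [-1.73   0.408  0.042] 0.21060756201187603
```

View pics/c3w.png

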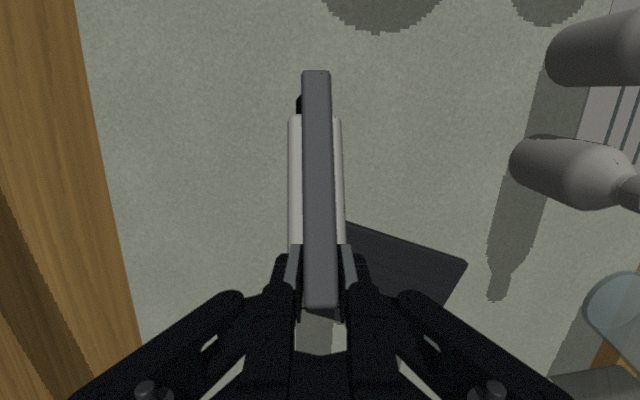

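>>> step_arm --claw '[0.208, 0.207, 0.207, 0.15, 0.1, 0.1, 0.1, 0.1]' --pt "0 -5 0" --pt "0 -5 0" --pt "0 -4 0" --pt "0 0 0" --pt "0 0 0" --pt "0 -15 0" --pt "0 -20 0" --pt "0 0 0" --twist '[0, 0, 0, 0, 0, 0, 0, 0]'

```text
time_s: 16.7
ee_pos: [470.1, -139.1, 160.0]
orientation: [-90.1, -0.2, 2.2]
ft_force: [0.5, -0.9, -3.7]
gripper_width: 0.191
```

```bash
python3 snap.py c4
```

```text
16.7 [ 470.126 -139.057  160.018] [-90.105  -0.223   2.231] [ 0.458 -0.918 -3.651] [-0.045 -0.053  0.007] 0.1913893957851679
```

View pics/c4w.png

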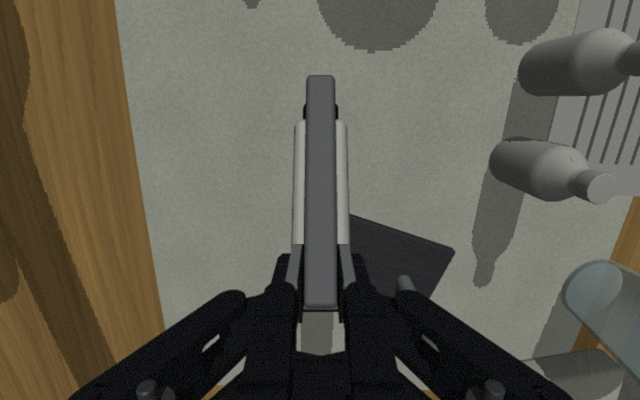

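Run:
```python
from fit import *
P=[(68,0,102),(-68,0,102),(75,15,40),(95,12,32.6)]
a=fit(P,[75.5,308,121.8,106]);v=a.x
print(v[:2],np.degrees(v[2]),a.fun)
print(tool_pts(v,[(-50,0,94),(-44,0,94),(95,0,6)]))
```

```text
[ 68.47776975 -18.16647356] 36.71538429924202 [ 0.0495284   0.02519671 -0.44532981  0.3561516 ]
[[ -0.         -36.76607464  -2.0502327 ]
 [ -0.         -33.17903219   2.7594582 ]
 [ -0.         120.46291757  61.57400804]]
```

>>> step_arm --claw '[0.1, 0.1, 0.1, 0.1, 0.1, 0.1, 0.1, 0.1, 0.1, 0.1]' --pt "12 0 7" --pt "22 0 12" --pt "25 0 14" --pt "25 0 14" --pt "25 0 14" --pt "16 0 9" --pt "8 0 4" --pt "0 15 0" --pt "0 20 0" --pt "0 0 0" --twist '[0, 0, 0, 0, 0, 0, 0, 0, 0, 0]'

```text
time_s: 17.75
ee_pos: [596.2, -58.9, 120.1]
orientation: [-89.9, 0.4, 2.2]
ft_force: [-0.5, -0.3, -2.4]
gripper_width: 0.191
```

>>> step_arm --claw '[0.2, 0.204, 0.205, 0.205, 0.205, 0.205, 0.205]' --pt "0 4 0" --pt "0 2 -5" --pt "0 2 -6" --pt "0 3 -6" --pt "0 3 -6" --pt "0 3 -6" --pt "0 0 0" --twist '[0, 0, 0, 0, 0, 0, 0]'

```text
time_s: 18.45
ee_pos: [599.8, -89.8, 106.2]
orientation: [-90.0, -0.0, 2.2]
ft_force: [-0.3, 0.0, -0.1]
gripper_width: 0.204
```

```bash
python3 snap.py c5
```

```text
18.45 [599.779 -89.777 106.233] [-90.048  -0.01    2.152] [-0.271  0.019 -0.097] [ 0.041 -0.011 -0.033] 0.20415273324001498
```

View pics/c5w.png

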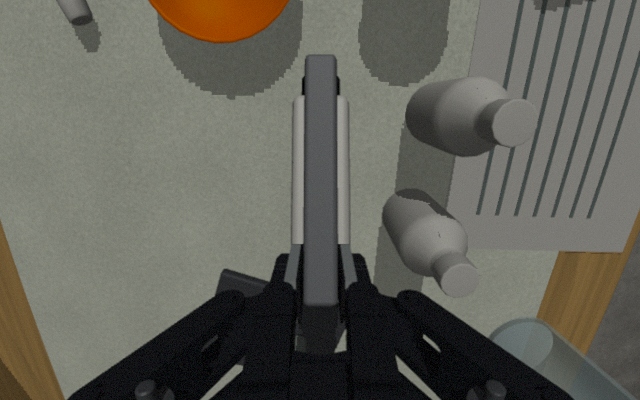

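>>> step_arm --claw '[0.205, 0.205, 0.205, 0.205, 0.205, 0.205, 0.205]' --pt "0 3 -6" --pt "0 4 -6" --pt "0 4 -6" --pt "0 4 -6" --pt "0 5 -6" --pt "0 5 -6" --pt "0 0 0" --twist '[0, 0, 0, 0, 0, 0, 0]'

```text
time_s: 19.2
ee_pos: [601.0, -125.7, 80.8]
orientation: [-90.0, 0.0, 2.2]
ft_force: [-0.3, 0.3, -1.5]
gripper_width: 0.204
```

>>> step_arm --claw '[0.205, 0.205, 0.205, 0.205, 0.205, 0.205]' --pt "0 4 -5" --pt "0 4 -5" --pt "0 4 -4" --pt "0 4 -3" --pt "0 4 -2" --pt "0 0 0" --twist '[0, 0, 0, 0, 0, 0]'

```text
time_s: 19.8
ee_pos: [602.1, -145.0, 61.5]
orientation: [-90.1, -0.0, 2.2]
ft_force: [-0.1, -3.0, 0.8]
gripper_width: 0.204
```

```bash
python3 snap.py c6
```

```text
19.8 [ 602.105 -144.979   61.457] [-90.135  -0.031   2.225] [-0.102 -2.979  0.762] [-0.398  0.039 -0.015] 0.20373968239608065
```

View pics/c6w.png

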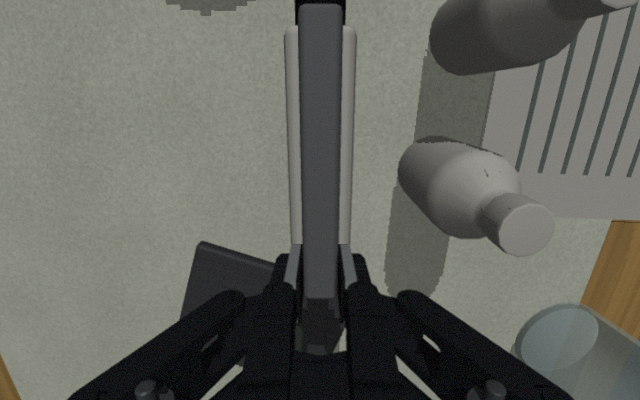

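```bash
python3 - <<'E'
from fit import *
P=[(68,0,102),(-68,0,102),(75,15,40)]
for r in ([2.5,301,29],[5,325,28]):
    a=fit(P,r);v=a.x
    print(v[:2],np.degrees(v[2]),a.fun, tool_pts(v,[(-50,0,94),(0,0,94)]))
E
python3 - <<'E'
import cv2
im=cv2.imread('pics/c6w.png');cv2.imwrite('pics/c6c.png',cv2.resize(im[220:360,250:390],None,fx=4,fy=4))
E
```

```text
[62.27764314 46.17746946] 3.369508244381039 [-3.83693077e-12  1.00044417e-11  2.87059265e-12] [[ -0.         -34.49861022   1.78876836]
 [ -0.         -31.5598542   51.70233078]]
[48.70671184 44.67852085] 1.1492755515999131 [-9.37916411e-13  5.05906428e-12 -7.10542736e-13] [[ -0.         -46.27724325  -3.42603481]
 [ -0.         -45.27437839  46.5639068 ]]
```

View pics/c6c.png

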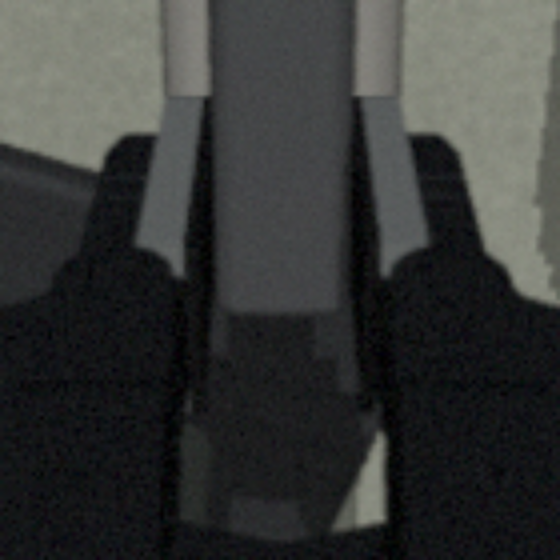

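>>> step_arm --claw '[0.205, 0.22, 0.3, 0.5, 0.5, 0.5, 0.5, 0.5]' --pt "0 2 0" --pt "0 0 0" --pt "0 0 0" --pt "0 0 0" --pt "0 0 0" --pt "0 -3 11" --pt "0 -3 11" --pt "0 0 0" --twist '[0, 0, 0, 0, 0, 0, 0, 0]'

```text
time_s: 20.65
ee_pos: [601.0, -119.4, 66.1]
orientation: [-90.0, -0.0, 2.3]
ft_force: [-0.7, -0.6, 0.5]
gripper_width: 0.502
```

```bash
python3 snap.py c7
```

```text
20.65 [ 600.956 -119.445   66.107] [-89.964  -0.03    2.308] [-0.7   -0.64   0.474] [-0.054  0.014  0.094] 0.5022281283101807
```

View pics/c7w.png

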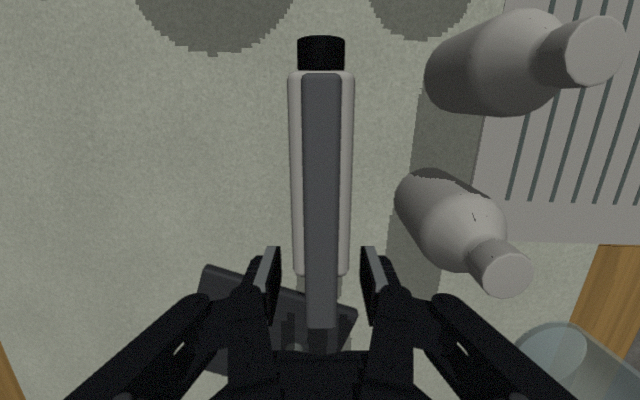

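Run:
```python
from h import *
np.set_printoptions(precision=1,suppress=True)
v=np.load('c7.npy');W=cam('wrist',dict(ee_pos=v[:3],orientation=v[3:]))
f,b=onz(W,(321,73.5),102),onz(W,(321.5,328),102);print(f,b,(f+b)/2,np.linalg.norm(f-b),np.degrees(np.arctan2(*(f-b)[[1,0]])))
```

```text
[597.8 -26.1 102. ] [ 603.6 -159.6  102. ] [600.7 -92.9 102. ] 133.66540688905346 92.50494660656526
```

>>> step_arm --claw '[0.5, 0.4, 0.3, 0.2, 0.1, 0.1, 0.1, 0.1, 0.1, 0.1, 0.1]' --pt "0 10 0" --pt "0 0 0" --pt "0 0 0" --pt "0 0 0" --pt "0 0 0" --pt "0 0 0" --pt "0 -10 0" --pt "0 -25 0" --pt "0 -40 0" --pt "0 -40 0" --pt "0 -25 0" --twist '[0, 0, 0, 0, 0, 0, 0, 0, 0, 0, 0]'

```text
time_s: 21.8
ee_pos: [601.9, -121.7, 199.4]
orientation: [-90.1, -0.2, 2.2]
ft_force: [0.5, -0.6, -3.8]
gripper_width: 0.193
```

```bash
python3 snap.py d1
```

```text
21.8 [ 601.875 -121.689  199.351] [-90.092  -0.238   2.221] [ 0.521 -0.56  -3.8  ] [-0.104 -0.045  0.06 ] 0.19312978050456184
```

View pics/d1w.png

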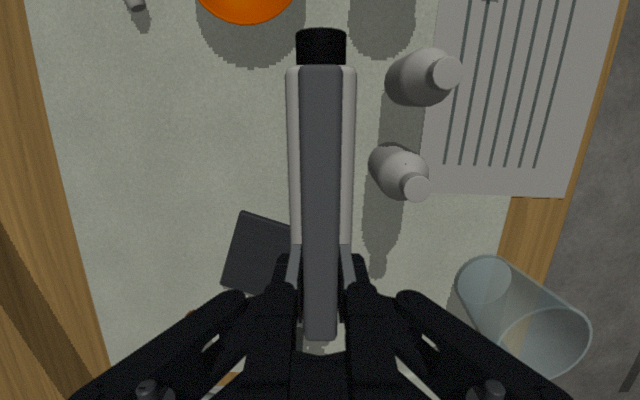

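Run:
```python
from fit import *
np.set_printoptions(precision=1,suppress=True)
P=[(68,0,102),(-68,0,102),(75,15,40),(95,12,32.6)]
a=fit(P,[66,339,67.5,33]);v=a.x
print(v[:2],np.degrees(v[2]),a.fun); a=fit(P[:3],[66,339,67.5]);v=a.x;print(v[:2],np.degrees(v[2]))
print(tool_pts(v,[(0,0,94),(5,0,86),(5,0,40)]))
s=observe();seat=np.array([529.4,-252.8]);d=np.radians(162.5);ax=np.array([np.cos(d),np.sin(d)])
Rr=Rm([-90,0,-17.5])
q=Rr@tool_pts(v,[(5,0,86)])[0]   # bar underside at x=5
for back,z in ((115,248),(0,248),(0,220)):
    tgt=np.r_[seat+ax*back,z]-q;print(back,tgt)
```

```text
[59.1 25.8] 1.115602822812308 [ 0.1  0.  -0.4  0.3]
[59.3 25.5] 1.3195740925350055
[[ -0.  -34.7  27.6]
 [ -0.  -26.6  32.5]
 [ -0.   19.4  31.4]]
115 [ 410.  -249.2  221.4]
0 [ 519.6 -283.8  221.4]
0 [ 519.6 -283.8  193.4]
```

>>> step_arm --claw '[0.1, 0.1, 0.1, 0.1, 0.1, 0.1, 0.1, 0.1, 0.1, 0.1, 0.1]' --pt "-8 -11 0" --pt "-16 -11 2" --pt "-22 0 2" --pt "-24 0 2" --pt "-24 0 2" --pt "-24 0 2" --pt "-24 0 2" --pt "-24 0 2" --pt "-20 0 1" --pt "-12 0 0" --pt "-4 0 0" --twist '[0, 0, 0, 0, 0, 0, 0, 0, 0, 0, 0]'

```text
time_s: 22.95
ee_pos: [396.0, -113.6, 216.9]
orientation: [-90.0, 0.1, 2.2]
ft_force: [-0.2, 0.3, -3.8]
gripper_width: 0.195
```

>>> step_arm --claw '[0.1, 0.1, 0.1, 0.1, 0.1, 0.1, 0.1, 0.1]' --pt "0 0 0" --pt "0 0 0" --pt "0 0 0" --pt "0 0 0" --pt "0 0 0" --pt "0 0 0" --pt "0 0 0" --pt "0 0 0" --twist '[1, 3, 4, 4, 4, 2.5, 1.2, 0]'

```text
time_s: 23.75
ee_pos: [399.1, -114.3, 217.3]
orientation: [-90.0, 0.0, -17.5]
ft_force: [0.2, -0.6, -2.9]
gripper_width: 0.197
```

>>> step_arm --claw '[0.1, 0.1, 0.1, 0.1, 0.1, 0.1, 0.1, 0.1, 0.1]' --pt "3 -2 -8" --pt "7 -2 -17" --pt "9 0 -22" --pt "9 0 -22" --pt "9 0 -22" --pt "8 0 -20" --pt "4 0 -10" --pt "2 0 -4" --pt "0 0 0" --twist '[0, 0, 0, 0, 0, 0, 0, 0, 0]'

```text
time_s: 24.65
ee_pos: [409.6, -248.9, 221.4]
orientation: [-90.0, 0.0, -17.5]
ft_force: [0.2, 0.1, -3.5]
gripper_width: 0.193
```

```bash
python3 snap.py d2;  python3 - <<'E'
from h import *
for n in ('scene','top'):
    im=capture(n)[:,:,::-1]; cv2.imwrite(f'pics/{n}d2.png',im)
im=cv2.imread('pics/scened2.png')
cv2.imwrite('pics/s8.png',cv2.resize(im[170:350,140:320],None,fx=3.3,fy=3.3,interpolation=cv2.INTER_CUBIC))
E
```

```text
24.65 [ 409.558 -248.906  221.358] [-89.971   0.022 -17.516] [ 0.173  0.144 -3.493] [-0.091  0.072 -0.003] 0.19288445313489852
```

View pics/d2w.png

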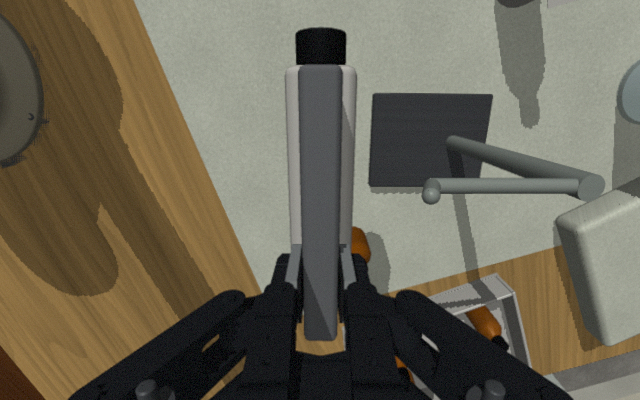

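View pics/s8.png

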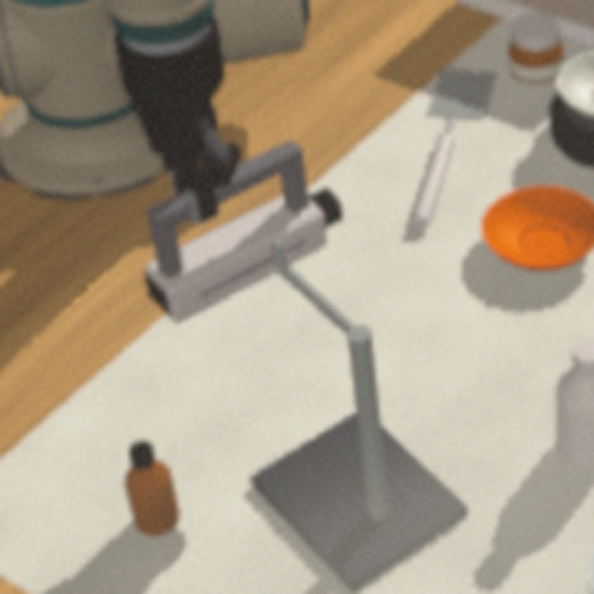

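Run:
```python
from h import *
np.set_printoptions(precision=1,suppress=True)
v=np.load('d2.npy');W=cam('wrist',dict(ee_pos=v[:3],orientation=v[3:]));Rr=Rm(v[3:])
T,S=cam('top'),cam('scene')
for n,px,z in (('tiptop',(431,186),237),('armL',(452,186),215),('armR',(570,186),215),('post',(592,186),217)):
    X=onz(W,px,z);print(n,X,'tool',Rr.T@(X-v[:3]))
im=cv2.imread('pics/scened2.png')
# tip in scene crop (278,248)
px=(140+278/3.3-.35,170+248/3.3-.35)
X=tri((W,(431,187)),(S,px));print('tri tip',X,proj(W,X),px,proj(S,X))
```

```text
tiptop [ 479.3 -230.9  237. ] tool [ 61.1 -15.6  38.1]
armL [ 498.5 -243.6  215. ] tool [83.2  6.3 31.8]
armR [ 572.7 -266.8  215. ] tool [161.    6.3  32. ]
post [ 585.5 -270.2  217. ] tool [174.2   4.3  32.7]
tri tip [ 480.3 -234.7  230.7] [[429.9 188.6]] (223.89242424242425, 244.80151515151516) [[224.3 244.8]]
```

>>> step_arm --claw '[0.1, 0.1, 0.1, 0.1, 0.1, 0.1, 0.1, 0.1]' --pt "6 0 0" --pt "10 0 0" --pt "10 0 0" --pt "10 0 0" --pt "10 0 0" --pt "10 0 0" --pt "9 0 0" --pt "5 0 0" --twist '[0, 0, 0, 0, 0, 0, 0, 0]'

```text
time_s: 25.6
ee_pos: [477.4, -270.2, 221.3]
orientation: [-90.0, -0.0, -17.5]
ft_force: [-0.5, -1.1, -3.8]
gripper_width: 0.191
```

```bash
python3 snap.py d3;  python3 - <<'E'
from h import *
im=capture('scene')[:,:,::-1]
cv2.imwrite('pics/s9.png',cv2.resize(im[170:350,140:320],None,fx=3.3,fy=3.3,interpolation=cv2.INTER_CUBIC))
E
```

```text
25.6 [ 477.41  -270.235  221.301] [-90.001  -0.011 -17.476] [-0.471 -1.136 -3.789] [-0.069  0.046  0.044] 0.19142239707912587
```

View pics/d3w.png

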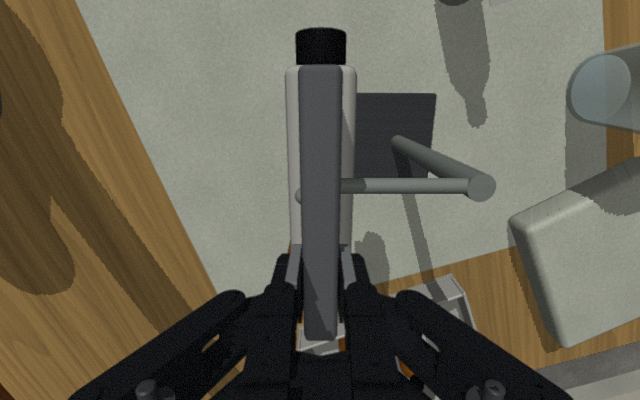

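View pics/s9.png

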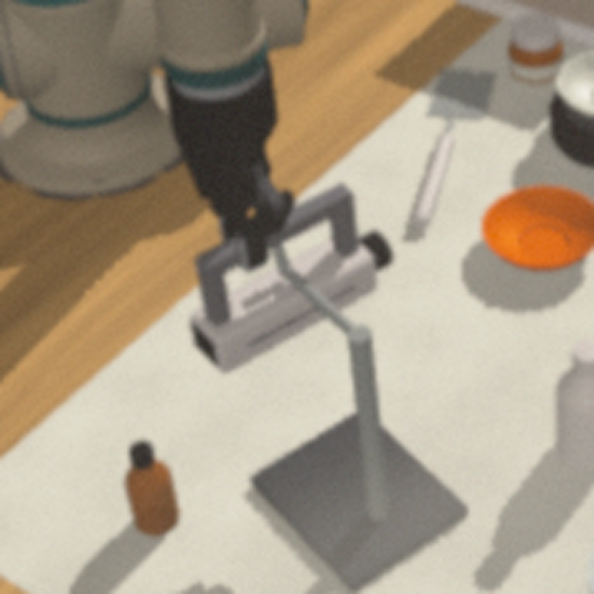

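>>> step_arm --claw '[0.1, 0.1, 0.1, 0.1, 0.1, 0.1, 0.1]' --pt "6 0 0" --pt "10 0 0" --pt "10 0 0" --pt "10 0 0" --pt "6 0 0" --pt "3 0 0" --pt "0 0 0" --twist '[0, 0, 0, 0, 0, 0, 0]'

```text
time_s: 26.4
ee_pos: [519.6, -283.4, 221.3]
orientation: [-90.0, 0.0, -17.5]
ft_force: [-0.2, -0.4, -2.4]
gripper_width: 0.193
```

>>> step_arm --claw '[0.1, 0.1, 0.1, 0.1, 0.1, 0.1, 0.1]' --pt "0 6 0" --pt "0 8 0" --pt "0 6 0" --pt "0 3 0" --pt "0 2 0" --pt "0 1 0" --pt "0 0 0" --twist '[0, 0, 0, 0, 0, 0, 0]'

```text
time_s: 27.1
ee_pos: [519.3, -283.4, 195.5]
orientation: [-90.0, -0.0, -17.5]
ft_force: [-0.0, 0.3, -3.7]
gripper_width: 0.195
```

```bash
python3 snap.py d4;  python3 - <<'E'
from h import *
im=capture('scene')[:,:,::-1]
cv2.imwrite('pics/s10.png',cv2.resize(im[170:350,140:320],None,fx=3.3,fy=3.3,interpolation=cv2.INTER_CUBIC))
E
```

```text
27.1 [ 519.3   -283.379  195.526] [-90.006  -0.009 -17.485] [-0.036  0.348 -3.73 ] [-0.032  0.041 -0.021] 0.19503262555706335
```

View pics/d4w.png

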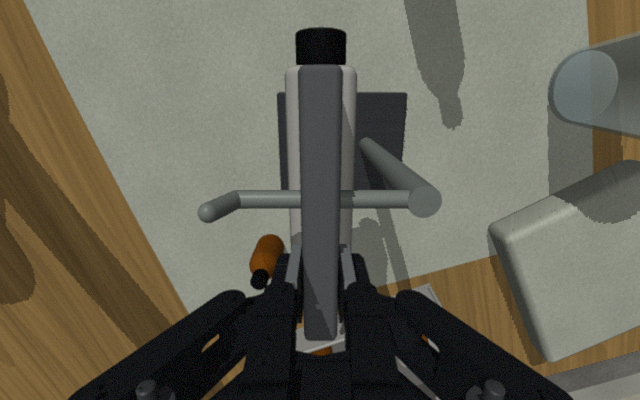

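View pics/s10.png

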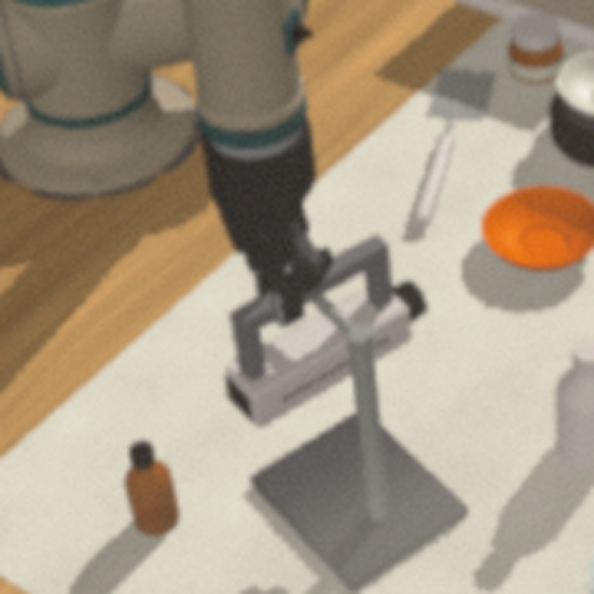

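Hook arm passes under the bar, with no contact yet (force is still the weight). I'll lower in small steps until the hook takes the load.

>>> step_arm --claw '[0.1, 0.1, 0.1, 0.1]' --pt "0 1 0" --pt "0 1 0" --pt "0 1 0" --pt "0 0 0" --twist '[0, 0, 0, 0]'

```text
time_s: 27.6
ee_pos: [519.2, -283.2, 192.3]
orientation: [-90.0, 0.0, -17.5]
ft_force: [-0.3, -1.3, -3.3]
gripper_width: 0.196
```

>>> step_arm --claw '[0.1, 0.1, 0.1]' --pt "0 1 0" --pt "0 1 0" --pt "0 0 0" --twist '[0, 0, 0]'

```text
time_s: 27.9
ee_pos: [519.2, -283.3, 190.3]
orientation: [-90.0, 0.0, -17.5]
ft_force: [-0.2, 0.1, -3.2]
gripper_width: 0.198
```

>>> step_arm --claw '[0.1, 0.1, 0.1]' --pt "0 1 0" --pt "0 0.5 0" --pt "0 0 0" --twist '[0, 0, 0]'

```text
time_s: 28.2
ee_pos: [519.3, -283.4, 189.2]
orientation: [-90.0, -0.0, -17.5]
ft_force: [1.0, 0.1, -1.9]
gripper_width: 0.194
```

>>> step_arm --claw '[0.1, 0.1, 0.1]' --pt "0 1 0" --pt "0 0 0" --pt "0 0 0" --twist '[0, 0, 0]'

```text
time_s: 28.5
ee_pos: [519.4, -283.5, 188.9]
orientation: [-90.0, -0.1, -17.5]
ft_force: [-1.1, 1.1, 3.8]
gripper_width: 0.196
```

>>> step_arm --claw '[0.2, 0.204, 0.207, 0.209, 0.211, 0.213, 0.216, 0.22, 0.225]' --pt "0 0 0" --pt "0 0 0" --pt "0 0 0" --pt "0 0 0" --pt "0 0 0" --pt "0 0 0" --pt "0 0 0" --pt "0 0 0" --pt "0 0 0" --twist '[0, 0, 0, 0, 0, 0, 0, 0, 0]'

```text
time_s: 29.4
ee_pos: [519.3, -283.3, 187.8]
orientation: [-90.0, 0.0, -17.5]
ft_force: [-0.4, -0.4, 0.0]
gripper_width: 0.229
```

```bash
python3 snap.py e1
```

```text
29.4 [ 519.337 -283.287  187.81 ] [-89.993   0.004 -17.485] [-0.403 -0.373  0.005] [-0.034 -0.009 -0.016] 0.22920129216885457
```

View pics/e1w.png

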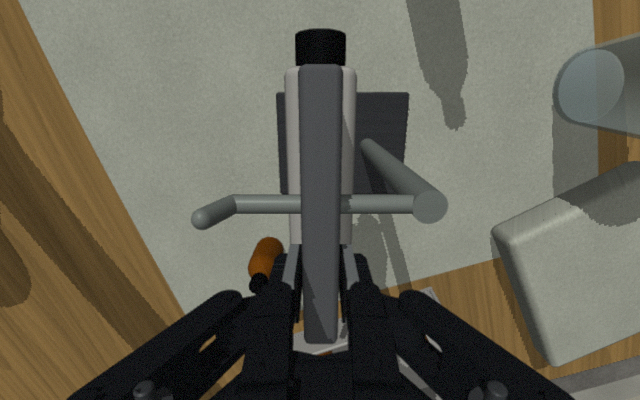

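>>> step_arm --claw '[0.26, 0.32, 0.4, 0.5, 0.5, 0.5, 0.5, 0.5, 0.5, 0.5, 0.5]' --pt "0 0 0" --pt "0 0 0" --pt "0 0 0" --pt "0 0 0" --pt "0 0 0" --pt "0 -5 0" --pt "0 -10 0" --pt "0 -20 0" --pt "0 -30 0" --pt "0 -40 0" --pt "0 -30 0" --twist '[0, 0, 0, 0, 0, 0, 0, 0, 0, 0, 0]'

```text
time_s: 30.55
ee_pos: [519.7, -283.6, 326.5]
orientation: [-90.1, -0.2, -17.5]
ft_force: [0.6, -0.2, -0.6]
gripper_width: 0.501
```

>>> step_arm --claw '[0.5, 0.5, 0.5, 0.5, 0.5, 0.5, 0.5, 0.5, 0.5, 0.5]' --pt "0 0 0" --pt "0 0 0" --pt "0 0 0" --pt "0 0 0" --pt "0 0 0" --pt "0 0 0" --pt "0 0 0" --pt "0 0 0" --pt "0 0 0" --pt "0 0 0" --twist '[0, 0, 0, 0, 0, 0, 0, 0, 0, 0]'

```text
time_s: 31.55
ee_pos: [519.3, -283.3, 323.0]
orientation: [-90.0, -0.0, -17.5]
ft_force: [0.2, -0.3, 0.5]
gripper_width: 0.501
```

```bash
python3 snap.py e2;  python3 - <<'E'
from h import *
im=capture('scene')[:,:,::-1]
cv2.imwrite('pics/s11.png',cv2.resize(im[170:350,140:320],None,fx=3.3,fy=3.3,interpolation=cv2.INTER_CUBIC))
cv2.imwrite('pics/t11.png',capture('top')[:,:,::-1])
E
```

```text
31.55 [ 519.255 -283.317  323.027] [-90.004  -0.004 -17.483] [ 0.216 -0.316  0.547] [ 0.007 -0.05   0.024] 0.5012411804735496
```

View pics/e2w.png

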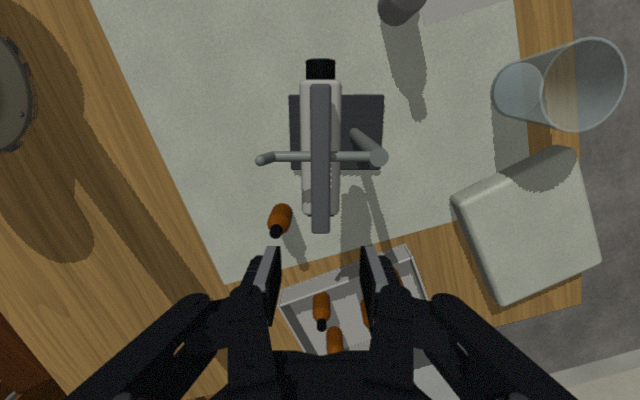

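View pics/s11.png

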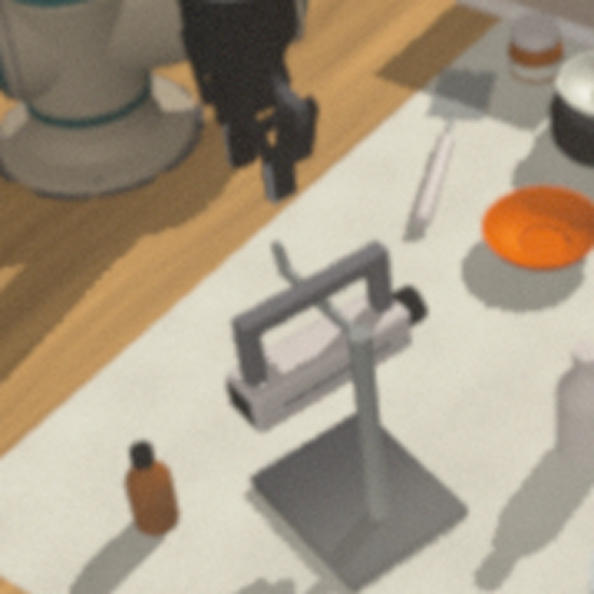

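View pics/t11.png

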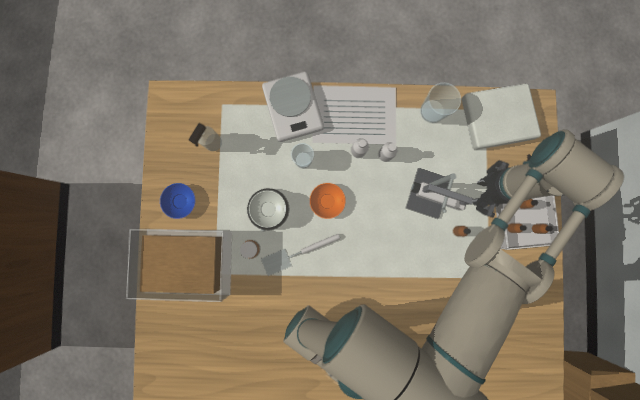

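The thermometer hangs level with the hook through the middle of its handle. The gripper is clear, and the other things sit at their starting pixels. Handing in now.

Run:
```python
from h import *
a=cv2.imread('pics/e2w.png').astype(int);b=capture('wrist')[:,:,::-1].astype(int)
print('motion',np.abs(a-b)[50:240,240:400].max(),np.abs(a-b)[50:240,240:400].mean())
t0=cv2.imread('pics/top0.png').astype(int);t1=cv2.imread('pics/t11.png').astype(int)
print('dish/others diff',np.abs(t0-t1)[130:270,225:345].mean())
print(job_done())
```

```text
motion 27 2.5906140350877194
dish/others diff 1.0079960317460317
the job is handed in; nothing more can be done
None
```

The thermometer took the reading and now hangs level on the stand's hook, with the gripper clear of it. I handed the job in at about 32 s of the 62 s allowed; no verdict was reported.

- **Pitch:** The tool can only yaw, so I gripped the handle near its tail. I then eased the grip until the nose swung down to the table, and clamped it at about 37°.
- **Reading:** I held it still for about 1.7 s. By my measurements the middle of the dish's floor was 100 mm ahead of the lens and 1 to 2 mm off its axis. The arm reached its aim and held there, and the wrist force showed only the thermometer's weight.
- **Hanging:** I levelled the thermometer on the table and regripped it nearer the middle. Then I slid the handle over the hook tip and lowered it until the hook took the load.

**Last checks:**
- The hook arm passes under the middle of the bar, and the wrist force was back near zero.
- Two wrist pictures taken just before hand-in differed only by noise.
- The dish, jar, beaker, orange dish and spatula area of the top picture was unchanged from the start; I checked the bottles and dropper by eye only.

**What disagreed or failed:**
- The fingertips sat roughly 35 mm farther back than the description says, so the first grasp closed above the handle bar and had to be repeated lower.
- The first attempt to level the thermometer jammed against the table at about 22 N, so I lifted it and repeated the move along an arc elsewhere on the table.

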